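# Set a feeder gate with a gauge blade

## Robot

A 6-joint arm with a two-finger parallel gripper is mounted at the origin on a cart in front of the work surface, level with it; the furniture and walls round the work are solid. World frame = base frame: x ahead of the robot, y to its left, z up, the work surface at z = 0. Lengths are in m, angles in rad, forces in N, time in s.
With the tool pointing down it reaches from about 0.35 to 0.975 m from the base axis. Payload 4.9 kg.
Tool frame: the origin (TCP) lies on the centre line of the jaws, within the pads' length; the fingertips stand 19 mm ahead of it and the grasp point (between the pads) is the TCP; z points along the fingers, y is the line along which they close (so a half turn about z gives the same grasp; the last joint's range is limited). The gripper opens to 85 mm and grips with 20 to 120 N. Pads are 22 mm wide; open, the fingers measure 114 mm over their backs; the gripper's body (76 mm by 85 mm) begins 54 mm behind the grasp point. The pads swing forward as they close: fully open they stand 13 mm farther back than shut.
Start: joints at [1.054, 0.053, 1.613, -0, 1.476, -0.119], TCP at [0.242, 0.576, 0.25] pointing down, gripper open.
Joint ranges: [-3.01, 3.01], [-1.01, 2.22], [0.06, 2.58], [-1.02, 4.17], [0.09, 2.62], [-3.14, 3.14]. Speed limits (rad/s): [2.57, 2.57, 3.14, 3.14, 3.14, 3.14].

## Interface

Orientations are given as a 3x3 rotation matrix whose columns are the frame's x, y, z axes.
In Python, from rig import r gives the robot as it stands. The module is installed in compiled form; this text tells all that it offers.
- The arm moves only by the tool drive_tool, never from a script. Its arguments are lists of equal length, an entry for each row: "linear": the shift along the tool's x, y, z in m, a list of three; "twist": the turn, a rotation vector about the tool's x, y, z in degrees, a list of three; "fingers": the finger opening in m, from 0 to 0.0854. A call has 1 to 5 rows; each row is the pose to reach, as a shift and turn from the pose commanded when the call began, along the tool's axes at that moment; what a row does not reach only later rows make up. A row lasts 1/12 s, in which the tool goes at most 41.7 mm and 7.16 degrees, less where a joint would pass 70% of its speed; a pose out of reach is approached as far as the arm can. A call with a gripper value outside its range is refused whole. The fingers move at their own pace and stop on an object; "newtons" is the grip in N (left out, the last holds). Time passes only in rows, so rows that repeat a pose let the fingers close. It gives the time, the measured TCP pose, the force, the opening and the grip force at its end, in the units of the state.
- r.observe(): the state, without advancing time (a new reading comes with each control period).
- r.grab_frame(name): name is "side" or "top" or "wrist"; returns (picture, depth): 480x640x3 uint8, red, green, blue; 480x640 float32, m along the optical axis (not along the pixel's ray), 0 where there is no reading.
- r.calibration(name): a dict with "fovy" (degrees; the focal length in pixels is half the picture's height over the tangent of half this angle, whatever the lens; pixels are square), "cx", "cy" (the principal point, pixels), "dist_coeffs" ([k1, k2, p1, p2, k3] as OpenCV has them; the pictures are not rectified), "rvec" (rotation vector, rad) and "tvec" (3), from world to camera coordinates, as OpenCV has them. Camera axes: x right, y down, z forward; pixel columns grow to the right and rows downward; lengths in m; the calibration is good to about 2 mm. A picture is of the moment at which its call begins: read the wrist's pose just before it. calibration takes no time and is no camera call; for the wrist camera it gives the pose at the moment of the call.
- r.close_job(): hands the job in; it is judged then, once.
The state is a dict: "time_s": time; "joint_positions": joint angles; "joint_velocities": joint speeds; "joint_torque": joint torques, N m; "ee_pos": TCP position; "tool_rot": TCP orientation; "wrist_force": force on the tool from outside, world axes, zero at the start; "torque": the same for the moment, N m; "gripper_width": finger opening in m; "finger_force": force on a finger pad.
Only numpy, scipy, OpenCV 4.12 (cv2) and the standard library are available. Lean on these libraries where they do the work, as an engineer would, in place of code of your own. Each camera call takes 0.05 s, during which the arm holds its last target. There are 200 camera calls.

## Task

Set the feed gap of the small hopper feeder with the thin one of the two gauge blades in the tray: slide the thin blade flat up the sloping chute floor until its nose is well through under the gate, let go of it, and press the gate down until it nips the blade. Then draw the blade out against the drag without shifting the gate, and lay it back flat in the tray, grip upward; leave the thick blade and the glassware where they are.

Things in the scene. Friction and masses are not known exactly. Their poses are not given: they have to be found in the camera images.
- thin_blade_grip (a point): Centre of the upright black grip (50 long, 12 thick, 44 mm tall) of the thin gauge blade: a loose flat steel leaf 130 x 34 mm, 6 mm thick, about 0.22 kg, in the tray, the grip on its centre line. This point is 28 mm above the leaf's underside, 93 mm behind its nose, 37 mm ahead of its tail. Axes: x along the leaf to its nose, y across it and through the grip, z up.
- thin_blade_nose (a point): Middle of the thin blade's nose edge (bevelled on top), 3 mm above the underside; same axes as the thin grip's point.
- thick_blade_grip (a point): Centre of the grip of the other gauge blade, to be left alone: same length and same grip, but its leaf is 50 mm wide and 12 mm thick; this point is 34 mm above its underside; same axes.
- tray: Beige tray with a black rim in which both blades lie, 220 x 217 x 34 mm, fixed. Origin at the centre of its underside, z up; the inner floor is 3 mm above it and clear for 97 mm either way in x and 96 mm in y.
- chute_outlet (a point): Middle of the chute's open lower end, on its floor, 62 mm above the table. The feeder is a fixed grey frame with a steel hopper; its chute falls 25 degrees toward the robot. Axes: x level, from the robot along the chute; z up. The chute is 96 mm wide inside; its walls, 24 mm high, stop 10 mm short of this end. A blade laid on the floor stays by friction.
- gate_lip (a point): Middle of the lower edge of the gate, a steel plate 6 mm thick and 88 mm wide. Axes: x up the slope along the chute floor, y level across the chute, z at right angles off the floor. The floor lies below this point, along z, by the gap of joint gate; down the slope it runs 121 mm to the outlet, up the slope 110 mm on inside the hopper.
- gate_bar (a point): Middle of the top face of the gate's black press bar, 104 mm along z from the lower edge; same axes as gate_lip. The bar is 16 mm along x and 76 mm along y. Behind it (+x) the hopper's front wall stands 13 mm from this point and reaches 117 mm off the chute floor; in front it is open. Uprights with black screw knobs flank the gate, 86 mm high off the floor.
- gate (a joint): Feed gap: height of the gate's lower edge above the chute floor, 0 to 0.024 m, 0 shut; starts between 0.011 and 0.020. The gate slides at right angles to the floor; drag screws hold it wherever it is left; pressing it down takes about 3 N, lifting it about 7 N.
- reagent_bottle: Loose clear glass bottle with stopper, 83 mm across, 166 mm tall, behind the tray; bystander. Origin under its centre.
- petri_dish: Loose flat glass dish, 101 mm across, 22 mm tall, left of the feeder; bystander. Origin under its centre.
- beaker: Loose glass beaker, 58 mm across, 71 mm tall, left of the feeder; bystander. Origin under its centre.
Not all that is in view belongs to the job. What is shaped like the part that bears thin_blade_grip but red is not meant.

How it is judged:
On the way, in this order (a step that is already met when the one before it is completed fails the run):
1. the thin blade lies flat on the chute floor along the slope, let go of, its nose through under the gate (x of thin_blade_nose in the frame of gate_lip above 0.012 m and angle between the x axis of thin_blade_nose and the x axis of gate_lip, either way round below 0.2 rad and z of thin_blade_nose in the frame of gate_lip below 0 m and angle between the z axis of thin_blade_nose and the z axis of gate_lip, either way round below 0.12 rad and value of joint gate above 0.0085 m and contact force between thin_blade and the fingers below 0.1 N), for 0.2 s.
2. the gate has been pressed down onto the blade and nips it (x of thin_blade_nose in the frame of gate_lip above 0.012 m and angle between the x axis of thin_blade_nose and the x axis of gate_lip, either way round below 0.2 rad and z of thin_blade_nose in the frame of gate_lip below 0 m and angle between the z axis of thin_blade_nose and the z axis of gate_lip, either way round below 0.12 rad and value of joint gate below 0.0075 m and contact force between gate and thin_blade above 1 N), for 0.2 s.
At the end, for the whole second after the job is handed in: The gate stands still with a gap of the thin blade's thickness, 6 mm (between 5.0 and 7.2 mm); the thin blade lies still, let go of, flat on the tray's floor with its grip upward (within 0.1 rad) (value of joint gate between 0.005 and 0.0072 m and x of thin_blade_grip in the frame of tray between -0.095 and 0.095 m and y of thin_blade_grip in the frame of tray between -0.095 and 0.095 m and z of thin_blade_grip in the frame of tray between 0.022 and 0.036 m and angle between thin_blade_grip's own z axis and vertical below 0.1 rad and linear speed of thin_blade below 0.01 m/s and velocity of joint gate between -0.002 and 0.002 m/s); the robot touches nothing.
It fails at once if the thick blade shifted by more than 20 mm (distance of thick_blade_grip from where it was at the start of the episode above 0.02 m).
It fails at once if the bottle, the dish or the beaker shifted by more than 20 mm (distance of any of reagent_bottle, petri_dish, beaker from where it was at the start of the episode above 0.02 m).
It also fails if it takes over 72 s, if anything falls off the work surface, if the arm or the gripper's body presses on something with over 40 N, if the wrist force passes 120 N, or if a joint passes its speed limit or range.

## Working session

There is one attempt and no reset: what is moved stays moved. The work goes in short steps, Python scripts to look and compute and a tool call to move; the robot and the scene stay as the last step left them, time stands still between calls to the robot, and variables do not carry over. Pictures are saved under pics/ and viewed, at most 10 in all, crops included, and the job is handed in when it is done.

Besides the shell and the picture viewer there is one more tool, called after "Call:" as name(argument=value, ...), one argument or row to a line, values as JSON. drive_tool: Moves the arm, as the interface text tells. Its arguments: {"type":"object","properties":{"linear":{"type":"array","items":{"type":"array","items":{"type":"number"}}},"twist":{"type":"array","items":{"type":"array","items":{"type":"number"}}},"fingers":{"type":"array","items":{"type":"number"}},"newtons":{"type":"number"}},"required":["linear","twist","fingers"]}

```bash
mkdir -p pics; cat > h.py <<'E'
import numpy as np, cv2
from rig import r
def cal(n):
    c=r.calibration(n); f=240/np.tan(np.radians(c['fovy'])/2)
    K=np.array([[f,0,c['cx']],[0,f,c['cy']],[0,0,1]]); R=cv2.Rodrigues(np.array(c['rvec'],float))[0]
    return K,np.array(c['dist_coeffs'],float),R,np.array(c['tvec'],float).ravel()
def ray(c,px):
    K,d,R,t=c; u=cv2.undistortPoints(np.array(px,float).reshape(-1,1,2),K,d).reshape(-1,2)
    return -R.T@t, np.c_[u,np.ones(len(u))]@R
def onz(c,px,z):
    o,v=ray(c,px); return o+v*((z-o[2])/v[:,2])[:,None]
def dep(c,px,D):
    o,v=ray(c,px); return o+v*np.array([D[int(p[1]),int(p[0])] for p in px])[:,None]
def proj(c,P):
    K,d,R,t=c; return cv2.projectPoints(np.array(P,float).reshape(-1,3),R,t,K,d)[0].reshape(-1,2)
def cloud(c,D):
    K,d,R,t=c; g=np.stack(np.meshgrid(np.arange(640),np.arange(480)),-1).reshape(-1,2)
    o,v=ray(c,g); return (o+v*D.reshape(-1,1)).reshape(480,640,3)
def save(n,im): cv2.imwrite('pics/'+n,im[:,:,::-1])
E
python3 - <<'E'
from h import *
for n in('top','side'):
    c=cal(n); im,D=r.grab_frame(n); save(n+'0.png',im); np.savez(n+'0.npz',im=im,D=D)
    print(n,-c[2].T@c[3],c[2][2],c[0][0,0],(D>0).mean())
print(r.observe())
E
```

```text
top [ 0.23579779 -0.00955655  1.45941389] [ 0.21416305  0.01227368 -0.97672081] 465.78056305183793 0.9959895833333333
side [0.28342574 0.86355378 0.86326556] [ 0.21887259 -0.75801842 -0.61441262] 468.90830180880323 0.9818684895833333
{'time_s': 0.1, 'joint_positions': array([ 1.05401373e+00,  5.33001079e-02,  1.61415605e+00, -2.63554739e-05,
        1.47600607e+00, -1.18999172e-01]), 'joint_velocities': array([ 0.00080389, -0.001874  , -0.00097568, -0.00029265,  0.00109589,
       -0.00061318]), 'joint_torque': array([-5.32428312e-04, -3.94900239e+01, -3.71365070e+01, -1.68501724e-04,
        3.92916423e-03,  8.98201193e-06]), 'ee_pos': array([0.24185141, 0.57573444, 0.24918057]), 'tool_rot': array([[-9.21922792e-01,  3.87372629e-01, -9.00915454e-04],
       [ 3.87373627e-01,  9.21921357e-01, -1.63839085e-03],
       [ 1.95905427e-04, -1.85946076e-03, -9.99998252e-01]]), 'wrist_force': array([ 0.78408203, -1.85469974,  0.00877917]), 'torque': array([-0.00859703,  0.02481618, -0.009406  ]), 'finger_force': 0.0, 'gripper_width': 0.08512004791306856}
```

View pics/top0.png

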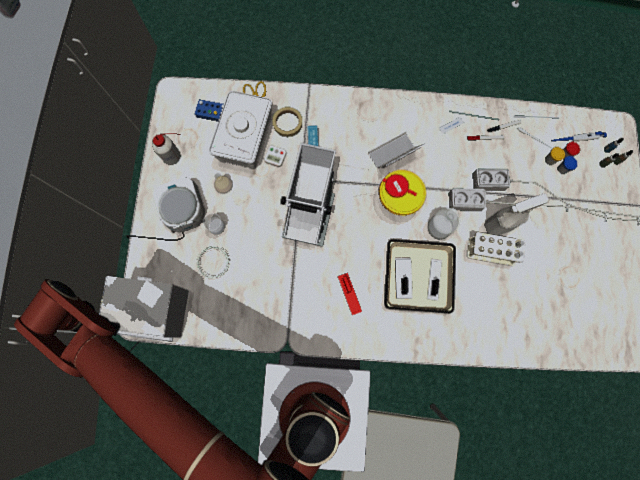

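View pics/side0.png

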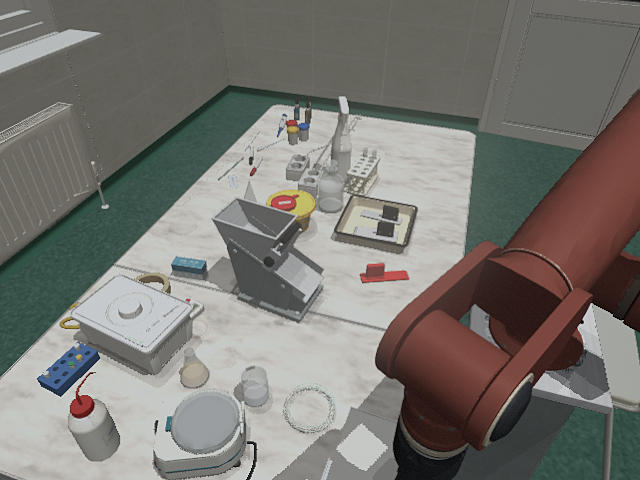

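The top view shows two blades in the tray, at about (404,280) and (434,280), with their grips toward the robot. A red look-alike lies at (349,293). The feeder's outlet is at (303,243), its gate is near (308,205), and the bottle is at (443,222). The thin-blade candidates are therefore (404,280), (434,280) and the red one, which is excluded. Next I'll take a close crop.

```bash
python3 - <<'E'
from h import *
d=np.load('top0.npz'); im,D=d['im'],d['D']
a=cv2.resize(im[230:320,380:462],None,fx=5,fy=5,interpolation=cv2.INTER_CUBIC)
b=cv2.resize(im[160:250,275:345],None,fx=5,fy=5,interpolation=cv2.INTER_CUBIC)
save('crop1.png',np.hstack([a,b])[:, :760])
c=cal('top')
# grips: dark blobs inside tray
hsv=cv2.cvtColor(im,cv2.COLOR_RGB2HSV)
P=cloud(c,D)
roi=np.zeros((480,640),bool); roi[248:304,394:446]=1
for nm,m,z in(('dark',(hsv[...,2]<60)&roi,.053),('steel',(hsv[...,1]<25)&(hsv[...,2]>90)&roi,.009)):
    k,cc,_,_=0,*cv2.findContours(m.astype(np.uint8),cv2.RETR_EXTERNAL,cv2.CHAIN_APPROX_NONE),0
    for q in k if False else cc:
        if cv2.contourArea(q)<30: continue
        (u,v),wh,an=cv2.minAreaRect(q); box=cv2.boxPoints(((u,v),wh,an))
        W=onz(c,box,z); print(nm,(u,v),wh,an,'ctr',W.mean(0).round(3),'edges',np.linalg.norm(W-np.roll(W,1,0),axis=1).round(3)); print(W[:,:2].round(3).tolist())
# tray rim corners depth
m=(hsv[...,2]<70).astype(np.uint8); m[:235]=0;m[316:]=0;m[:,:380]=0;m[:,460:]=0
q=max(cv2.findContours(m,cv2.RETR_EXTERNAL,cv2.CHAIN_APPROX_NONE)[0],key=cv2.contourArea)
W=onz(c,cv2.boxPoints(cv2.minAreaRect(q)),.034); print('tray',W.round(3),W.mean(0))
# heights of leaf
for x in(404,434): print([P[y,x].round(4).tolist() for y in(262,268)])
E
```

```text
dark (434.6584167480469, 286.91583251953125) (6.467741966247559, 16.219106674194336) 5.7105937004089355 ctr [ 0.415 -0.337  0.053] edges [0.02 0.05 0.02 0.05]
[[0.39, -0.325], [0.44, -0.329], [0.439, -0.349], [0.389, -0.345]]
dark (404.0, 285.0) (16.0, 6.0) 90.0 ctr [ 0.414 -0.243  0.053] edges [0.049 0.018 0.049 0.018]
[[0.438, -0.232], [0.439, -0.251], [0.39, -0.253], [0.389, -0.234]]
steel (433.5, 280.5) (17.0, 45.0) 0.0 ctr [ 0.441 -0.343  0.009] edges [0.054 0.143 0.055 0.143]
[[0.368, -0.318], [0.51, -0.314], [0.514, -0.369], [0.371, -0.372]]
steel (403.4488830566406, 280.0963439941406) (17.97026252746582, 46.059471130371094) 1.3971812725067139 ctr [ 0.436 -0.248  0.009] edges [0.056 0.146 0.057 0.146]
[[0.362, -0.221], [0.507, -0.218], [0.51, -0.275], [0.364, -0.277]]
tray [[ 0.34  -0.184  0.034]
 [ 0.56  -0.19   0.034]
 [ 0.561 -0.411  0.034]
 [ 0.339 -0.4    0.034]] [ 0.45014792 -0.29622586  0.034     ]
[[0.4921, -0.2466, 0.0128], [0.4726, -0.2469, 0.0151]]
[[0.4995, -0.3433, 0.0082], [0.4801, -0.3435, 0.0089]]
```

View pics/crop1.png

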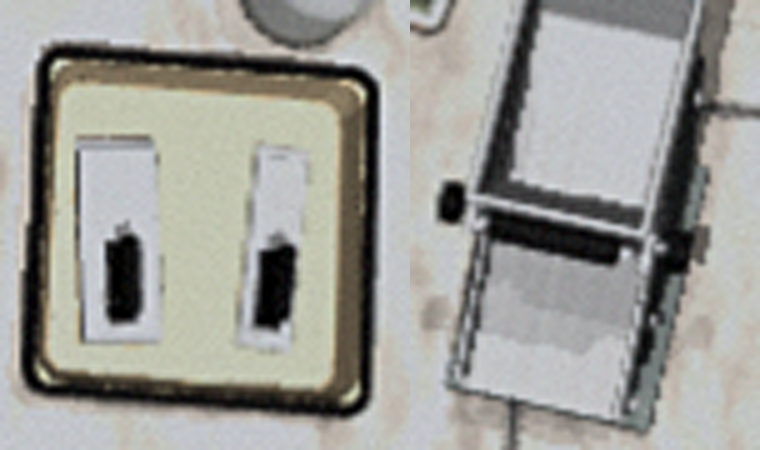

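The crop shows the wide leaf on the left (full-image pixel ~(404,280)) and the narrow one on the right (~(434,280)). The depth heights of about 14 mm and 9 mm match thick and thin, so I choose the right blade. The gate bar is the dark strip around full-image pixel (304,208). Next I'll measure the feeder.

```bash
python3 - <<'E'
from h import *
d=np.load('top0.npz'); im,D=d['im'],d['D']; c=cal('top'); P=cloud(c,D)
# floor seed pixels in chute
q=P[218:240,292:318].reshape(-1,3); 
for _ in range(6):
    A=np.c_[q[:,:2],np.ones(len(q))]; s=np.linalg.lstsq(A,q[:,2],rcond=None)[0]
    e=q[:,2]-A@s; k=abs(e)<max(2*np.median(abs(e)),.002); q=q[k]
n=np.array([-s[0],-s[1],1]); n/=np.linalg.norm(n); print('n',n,'slope',np.degrees(np.arccos(n[2])),'dir',np.degrees(np.arctan2(s[1],s[0])),len(q),e.std())
h=np.array([s[0],s[1]]); h/=np.linalg.norm(h); X=np.array([h[0]*n[2],h[1]*n[2],np.hypot(n[0],n[1])]); Y=np.cross(n,X)
o=q.mean(0)
L=np.stack([(P-o)@X,(P-o)@Y,(P-o)@n],-1)
m=(abs(L[...,2])<.004)&(abs(L[...,0])<.12)&(abs(L[...,1])<.08); f=L[m]
print('floor x rng',np.percentile(f[:,0],[1,5,95,99]),'y',np.percentile(f[:,1],[1,5,95,99]))
for x0 in np.arange(-.06,.06,.01):
    w=f[(f[:,0]>x0)&(f[:,0]<x0+.01)]; print(round(x0,3),len(w),w[:,1].min().round(3) if len(w) else 0,w[:,1].max().round(3) if len(w) else 0)
hsv=cv2.cvtColor(im,cv2.COLOR_RGB2HSV)
b=(hsv[...,2]<50); b[:195]=0;b[216:]=0;b[:,:288]=0;b[:,321:]=0
b&=(L[...,2]>.09)&(L[...,2]<.135)
w=L[b]; print('bar',len(w),np.median(w,0),np.percentile(w,[3,97],axis=0)); print('bar world',np.median(P[b],0))
# outlet by ray-plane at z=.062
for x,y in((275+(455-410)/5,160+382/5),(275+(640-410)/5,160+428/5)): print(onz(c,[(x,y)],.062))
print('o',o,X,Y)
E
```

```text
n [-0.4003661   0.08370748  0.91252399] slope 24.143487127449813 dir -11.809138077359728 344 0.0015182920727449746
floor x rng [-0.04043576 -0.03595548  0.11263055  0.11854397] y [-0.04128454 -0.03473211  0.05097814  0.055931  ]
-0.06 0 0 0
-0.05 14 -0.017 0.053
-0.04 81 -0.046 0.053
-0.03 83 -0.047 0.053
-0.02 87 -0.046 0.053
-0.01 80 -0.04 0.054
0.0 84 -0.046 0.053
0.01 82 -0.039 0.054
0.02 78 -0.038 0.056
0.03 86 -0.048 0.057
0.04 82 -0.037 0.056
0.05 26 -0.048 0.027
bar 149 [0.08045213 0.00512004 0.11636115] [[ 0.07299253 -0.0280582   0.10824708]
 [ 0.08750523  0.04035779  0.12142343]]
bar world [0.58941984 0.07134688 0.21845205]
[[0.53706867 0.13321222 0.062     ]]
[[0.51639    0.01762184 0.062     ]]
o [0.56331541 0.0709001  0.07965578] [ 0.89321021 -0.18675001  0.40902318] [ 2.04652168e-01  9.78834761e-01 -1.38777878e-17]
```

Call:
drive_tool(
  linear=[
    [0,0,-0.04],
    [0,0,-0.08],
    [0,0,-0.1],
    [0,0,-0.1],
  ],
  twist=[
    [0,0,0],
    [0,0,0],
    [0,0,0],
    [0,0,0],
  ],
  fingers=[0.05,0.05,0.05,0.05],
)

```text
time_s: 0.43
ee_pos: [0.243, 0.5778, 0.3576]
tool_rot: [[-0.922, 0.387, 0.005], [0.387, 0.922, 0.009], [-0.001, 0.011, -1.0]]
wrist_force: [-0.4, 0.4, 0.8]
gripper_width: 0.0498
finger_force: 0.0
```

Call:
drive_tool(
  linear=[
    [-0.157,-0.125,0],
    [-0.157,-0.125,0],
    [-0.157,-0.125,0],
    [-0.157,-0.125,0],
    [-0.157,-0.125,0],
  ],
  twist=[
    [0,0,0],
    [0,0,0],
    [0,0,0],
    [0,0,0],
    [0,0,0],
  ],
  fingers=[0.05,0.05,0.05,0.05,0.05],
)

```text
time_s: 0.85
ee_pos: [0.3388, 0.3977, 0.3489]
tool_rot: [[-0.922, 0.388, -0.001], [0.388, 0.922, -0.002], [0.0, -0.002, -1.0]]
wrist_force: [0.6, -0.4, -0.5]
gripper_width: 0.0503
finger_force: 0.0
```

Call:
drive_tool(
  linear=[
    [-0.157,-0.125,0],
    [-0.157,-0.125,0],
    [-0.157,-0.125,0],
    [-0.157,-0.125,0],
    [-0.157,-0.125,0],
  ],
  twist=[
    [0,0,0],
    [0,0,0],
    [0,0,0],
    [0,0,0],
    [0,0,0],
  ],
  fingers=[0.05,0.05,0.05,0.05,0.05],
)

```text
time_s: 1.27
ee_pos: [0.4352, 0.2215, 0.3491]
tool_rot: [[-0.921, 0.388, -0.001], [0.388, 0.921, -0.001], [0.001, -0.001, -1.0]]
wrist_force: [0.1, 1.4, -0.7]
gripper_width: 0.05
finger_force: 0.0
```

Call:
drive_tool(
  linear=[
    [-0.0673,-0.173,0],
    [-0.0673,-0.173,0],
    [-0.0673,-0.173,0],
    [-0.0673,-0.173,0],
    [-0.0673,-0.173,0],
  ],
  twist=[
    [0,0,0],
    [0,0,0],
    [0,0,0],
    [0,0,0],
    [0,0,0],
  ],
  fingers=[0.05,0.05,0.05,0.05,0.05],
)

```text
time_s: 1.68
ee_pos: [0.429, 0.035, 0.349]
tool_rot: [[-0.92, 0.391, -0.002], [0.391, 0.92, -0.001], [0.001, -0.002, -1.0]]
wrist_force: [-0.0, 0.5, -0.3]
gripper_width: 0.0497
finger_force: 0.0
```

Call:
drive_tool(
  linear=[
    [-0.0673,-0.173,0],
    [-0.0673,-0.173,0],
    [-0.0673,-0.173,0],
    [-0.0673,-0.173,0],
    [-0.0673,-0.173,0],
  ],
  twist=[
    [0,0,0],
    [0,0,0],
    [0,0,0],
    [0,0,0],
    [0,0,0],
  ],
  fingers=[0.05,0.05,0.05,0.05,0.05],
)

```text
time_s: 2.1
ee_pos: [0.4237, -0.1507, 0.3488]
tool_rot: [[-0.92, 0.391, -0.002], [0.391, 0.92, -0.0], [0.002, -0.001, -1.0]]
wrist_force: [0.6, -0.1, -0.6]
gripper_width: 0.0498
finger_force: 0.0
```

Call:
drive_tool(
  linear=[
    [-0.0673,-0.173,0.08],
    [-0.0673,-0.173,0.08],
    [-0.0673,-0.173,0.08],
    [-0.0673,-0.173,0.08],
    [-0.0673,-0.173,0.08],
  ],
  twist=[
    [0,0,-18],
    [0,0,-18],
    [0,0,-18],
    [0,0,-18],
    [0,0,-18],
  ],
  fingers=[0.05,0.05,0.05,0.05,0.05],
)

```text
time_s: 2.52
ee_pos: [0.4189, -0.3341, 0.2682]
tool_rot: [[-0.996, 0.084, -0.001], [0.084, 0.996, 0.001], [0.001, 0.001, -1.0]]
wrist_force: [0.0, 0.0, 0.8]
gripper_width: 0.0501
finger_force: 0.0
```

```bash
python3 - <<'E'
from h import *
s=r.observe(); c=cal('wrist'); im,D=r.grab_frame('wrist'); save('w1.png',im); np.savez('w1.npz',im=im,D=D,K=c[0],d=c[1],R=c[2],t=c[3])
print(s['time_s'],s['ee_pos'],s['tool_rot'].round(3).tolist(),s['joint_positions'].round(2)); print('cam',-c[2].T@c[3], proj(c,[[.415,-.337,.053],[.414,-.243,.06]]))
E
```

```text
2.5167 [ 0.41893466 -0.33409259  0.26821441] [[-0.996, 0.084, -0.001], [0.084, 0.996, 0.001], [0.001, 0.001, -1.0]] [-0.81 -0.17  1.8   0.    1.52 -2.3 ]
cam [ 0.34956869 -0.32817061  0.39195652] [[314.36753734 208.08609125]
 [427.56857607 199.23957681]]
```

View pics/w1.png

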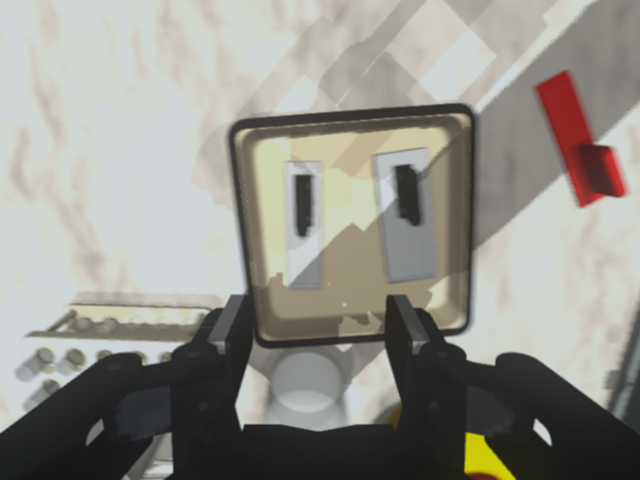

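The wrist view has the robot side up. The thin blade is at (304,225) with its grip at (304,205), the thick blade is at (405,215), and the red one on the right is outside the tray.

```bash
python3 - <<'E'
from h import *
d=np.load('w1.npz'); im,D=d['im'],d['D']; c=(d['K'],d['d'],d['R'],d['t'])
P=cloud(c,D); g=im.max(2)
m=(g<45)
m[:165]=0;m[245:]=0;m[:,:285]=0;m[:,325:]=0
q=max(cv2.findContours(m.astype(np.uint8),0,1)[0],key=cv2.contourArea); print(cv2.boundingRect(q))
w=P[m]; print('dark cloud med',np.median(w,0), np.percentile(w,[3,97],axis=0))
t=w[w[:,2]>.045]; print('top',len(t),t.mean(0) if len(t) else 0,np.percentile(t,[3,97],axis=0))
W=onz(c,cv2.boxPoints(cv2.minAreaRect(q)),.053); print('ray@.053',W.round(4),W.mean(0))
# leaf corners (by eye from picture) at z=.009
L=onz(c,[(288,162),(321,162),(321,289),(290,289)],.009); print(L.round(4),L.mean(0))
hsv=cv2.cvtColor(im,cv2.COLOR_RGB2HSV)
for y in(250,260,270,280): print(y,[x for x in range(275,335) if hsv[y,x,1]<28][::1][:1],[x for x in range(275,335) if hsv[y,x,1]<28][-1:])
print('depth near leaf',P[265,305],'tray floor',P[265,340])
E
```

```text
Traceback (most recent call last):
ValueError: max() iterable argument is empty
```

```bash
python3 - <<'E'
from h import *
d=np.load('w1.npz'); im,D=d['im'],d['D']; c=(d['K'],d['d'],d['R'],d['t'])
P=cloud(c,D); g=im.max(2)
print(g[205,285:325:2])
m=(g<110)
m[:165]=0;m[245:]=0;m[:,:288]=0;m[:,320:]=0
q=max(cv2.findContours(m.astype(np.uint8),0,1)[0],key=cv2.contourArea); print(cv2.boundingRect(q))
w=P[m]; t=w[(w[:,2]>.04)&(w[:,2]<.065)]; print('top',len(t),np.median(t,0),np.percentile(t,[3,97],axis=0).round(4))
W=onz(c,cv2.boxPoints(cv2.minAreaRect(q)),.053); print('ray@.053',W.round(4),W.mean(0))
L=onz(c,[(288,162),(321,162),(321,289),(290,289)],.009); print(L.round(4),L.mean(0))
hsv=cv2.cvtColor(im,cv2.COLOR_RGB2HSV)
for y in(250,260,270,280):
    x=[x for x in range(275,335) if hsv[y,x,1]<28]; print(y,x[:1],x[-1:])
print('leaf',P[265,305],'tray floor',P[265,340])
E
```

```text
[200 196 195 187 159 122  71  58  59  59  58  57  62 106 144 176 192 195
 196 199]
(295, 175, 17, 62)
top 701 [ 0.41209332 -0.34554945  0.05179454] [[ 0.3917 -0.3515  0.0477]
 [ 0.435  -0.3394  0.0538]]
ray@.053 [[ 0.3859 -0.3506  0.053 ]
 [ 0.387  -0.3374  0.053 ]
 [ 0.4391 -0.342   0.053 ]
 [ 0.4379 -0.3557  0.053 ]] [ 0.41248887 -0.34641683  0.053     ]
[[ 0.3781 -0.3588  0.009 ]
 [ 0.3807 -0.3283  0.009 ]
 [ 0.5067 -0.3387  0.009 ]
 [ 0.5041 -0.3699  0.009 ]] [ 0.44242404 -0.34889052  0.009     ]
250 [286] [322]
260 [284] [321]
270 [285] [321]
280 [286] [321]
leaf [ 0.47980245 -0.35237349  0.00918693] tray floor [ 0.48461396 -0.31761736  0.00375813]
```

Call:
drive_tool(
  linear=[
    [0.005,-0.0115,0.04],
    [0.005,-0.0115,0.08],
    [0.005,-0.0115,0.12],
    [0.005,-0.0115,0.16],
    [0.005,-0.0115,0.19],
  ],
  twist=[
    [0,0,0],
    [0,0,0],
    [0,0,0],
    [0,0,0],
    [0,0,0],
  ],
  fingers=[0.05,0.05,0.05,0.05,0.05],
)

```text
time_s: 2.98
ee_pos: [0.4119, -0.3417, 0.0755]
tool_rot: [[-0.996, 0.084, -0.004], [0.084, 0.996, 0.004], [0.004, 0.004, -1.0]]
wrist_force: [0.0, -0.1, 0.0]
gripper_width: 0.0501
finger_force: 0.0
```

Call:
drive_tool(
  linear=[
    [0,0,0.025],
    [0,0,0.044],
    [0,0,0.044],
  ],
  twist=[
    [0,0,0],
    [0,0,0],
    [0,0,0],
  ],
  fingers=[0.05,0.05,0.05],
)

```text
time_s: 3.23
ee_pos: [0.4105, -0.3399, 0.0302]
tool_rot: [[-0.996, 0.084, -0.008], [0.084, 0.996, 0.008], [0.008, 0.008, -1.0]]
wrist_force: [-0.2, 0.6, -1.2]
gripper_width: 0.0503
finger_force: 0.0
```

Call:
drive_tool(
  linear=[
    [0,0,0],
    [0,0,0],
    [0,0,0],
    [0,0,0],
    [0,0,0],
  ],
  twist=[
    [0,0,0],
    [0,0,0],
    [0,0,0],
    [0,0,0],
    [0,0,0],
  ],
  fingers=[0.005,0.005,0.005,0.005,0.005],
  newtons=50,
)

```text
time_s: 3.65
ee_pos: [0.4149, -0.3448, 0.0384]
tool_rot: [[-0.997, 0.084, 0.002], [0.084, 0.997, -0.003], [-0.003, -0.003, -1.0]]
wrist_force: [0.1, -0.2, 5.2]
gripper_width: 0.0115
finger_force: 51.6
```

Call:
drive_tool(
  linear=[
    [0,0,0],
    [0,0,0],
  ],
  twist=[
    [0,0,0],
    [0,0,0],
  ],
  fingers=[0.005,0.005],
)

```text
time_s: 3.82
ee_pos: [0.4149, -0.3448, 0.0383]
tool_rot: [[-0.997, 0.084, 0.002], [0.084, 0.997, -0.003], [-0.002, -0.002, -1.0]]
wrist_force: [-1.3, 0.7, 6.4]
gripper_width: 0.0113
finger_force: 51.9
```

Call:
drive_tool(
  linear=[
    [0,0,-0.03],
    [0,0,-0.07],
    [0,0,-0.11],
    [0,0,-0.15],
    [0,0,-0.19],
  ],
  twist=[
    [0,0,0],
    [0,0,0],
    [0,0,0],
    [0,0,0],
    [0,0,0],
  ],
  fingers=[0.005,0.005,0.005,0.005,0.005],
)

```text
time_s: 4.23
ee_pos: [0.4132, -0.3429, 0.2275]
tool_rot: [[-0.997, 0.083, -0.001], [0.083, 0.997, 0.001], [0.001, 0.001, -1.0]]
wrist_force: [0.4, -0.4, -2.9]
gripper_width: 0.0118
finger_force: 50.5
```

Call:
drive_tool(
  linear=[
    [0,0,-0.03],
    [0,0,-0.04],
    [0,0,-0.04],
  ],
  twist=[
    [0,0,0],
    [0,0,0],
    [0,0,0],
  ],
  fingers=[0.005,0.005,0.005],
)

```text
time_s: 4.48
ee_pos: [0.4148, -0.3446, 0.2696]
tool_rot: [[-0.996, 0.084, 0.004], [0.084, 0.996, -0.005], [-0.005, -0.004, -1.0]]
wrist_force: [0.6, -0.3, -2.3]
gripper_width: 0.0111
finger_force: 50.7
```

```bash
cat >> h.py <<'E'
from scipy.spatial.transform import Rotation as Ro
yaw=np.radians(-11.5); sl=np.radians(25)
hx=np.array([np.cos(yaw),np.sin(yaw),0]); up=np.array([0,0,1.])
X=hx*np.cos(sl)+up*np.sin(sl); n=-hx*np.sin(sl)+up*np.cos(sl); Y=np.cross(n,X)
F=np.array([0.56331541,0.0709001,0.07965578])+X*.0805+Y*.005   # floor point under gate
T=np.c_[-X,Y,-n]
OFF=.007 # grip point below TCP along tool z
def tcp(x,z,y=0): return F+X*x+Y*y+n*(z+OFF)   # grip point at x, z off floor
def go(p,Rt=None):
    s=r.observe(); R=s['tool_rot']; d=R.T@(p-s['ee_pos'])
    w=np.degrees(Ro.from_matrix(R.T@(T if Rt is None else Rt)).as_rotvec())
    print('lin',d.round(4),'twist',w.round(2),'from',s['ee_pos'].round(4),'to',p.round(4))
E
python3 - <<'E'
from h import *
print('F',F); A=tcp(-.128,.088); go(A); go(A+[0,0,.1])
E
```

```text
F [0.63580538 0.06125428 0.11367655]
lin [-0.0307  0.4417  0.1222] twist [  1.24 -24.7    6.65] from [ 0.4148 -0.3446  0.2696] to [0.4828 0.0924 0.1457]
lin [-0.0312  0.4413  0.0222] twist [  1.24 -24.7    6.65] from [ 0.4148 -0.3446  0.2696] to [0.4828 0.0924 0.2457]
```

Call:
drive_tool(
  linear=[
    [-0.015,0.04,0],
    [-0.015,0.08,0],
    [-0.015,0.12,0],
    [-0.015,0.16,0],
    [-0.015,0.2,0],
  ],
  twist=[
    [0,0,0],
    [0,0,0],
    [0,0,0],
    [0,0,0],
    [0,0,0],
  ],
  fingers=[0.005,0.005,0.005,0.005,0.005],
)

```text
time_s: 4.9
ee_pos: [0.4439, -0.1432, 0.2618]
tool_rot: [[-0.996, 0.084, -0.006], [0.084, 0.996, 0.003], [0.006, 0.003, -1.0]]
wrist_force: [1.8, -0.3, -2.3]
gripper_width: 0.0114
finger_force: 50.7
```

Call:
drive_tool(
  linear=[
    [-0.015,0.04,0],
    [-0.015,0.08,0],
    [-0.015,0.12,0],
    [-0.015,0.16,0],
    [-0.015,0.2,0],
  ],
  twist=[
    [0,0,0],
    [0,0,0],
    [0,0,0],
    [0,0,0],
    [0,0,0],
  ],
  fingers=[0.005,0.005,0.005,0.005,0.005],
)

```text
time_s: 5.32
ee_pos: [0.4753, 0.0545, 0.262]
tool_rot: [[-0.996, 0.084, -0.006], [0.084, 0.996, 0.0], [0.006, -0.0, -1.0]]
wrist_force: [1.9, 0.1, -1.9]
gripper_width: 0.0113
finger_force: 50.7
```

Call:
drive_tool(
  linear=[
    [0,0.02,0],
    [0,0.041,0.01],
    [0,0.041,0.022],
    [0,0.041,0.022],
    [0,0.041,0.022],
  ],
  twist=[
    [0.3,-6,1.7],
    [0.6,-12,3.4],
    [1,-18,5],
    [1.24,-24.7,6.65],
    [1.24,-24.7,6.65],
  ],
  fingers=[0.005,0.005,0.005,0.005,0.005],
)

```text
time_s: 5.73
ee_pos: [0.4749, 0.0942, 0.2346]
tool_rot: [[-0.895, 0.197, 0.4], [0.18, 0.98, -0.08], [-0.408, 0.0, -0.913]]
wrist_force: [-0.2, -0.1, -2.2]
gripper_width: 0.0115
finger_force: 50.7
```

```bash
python3 - <<'E'
from h import *
s=r.observe(); c=cal('wrist'); im,D=r.grab_frame('wrist'); np.savez('w2.npz',im=im,D=D,K=c[0],d=c[1],R=c[2],t=c[3])
print(s['ee_pos']); go(tcp(-.128,.088))
P=dict(F=F,outL=F-.121*X+.048*Y,outR=F-.121*X-.048*Y,bar=F+.116*n,barL=F+.116*n+.038*Y,barR=F+.116*n-.038*Y)
v=im.copy()
for k,p in P.items():
    q=proj(c,p)[0]; print(k,q.round()); cv2.drawMarker(v,tuple(int(a) for a in q),(255,0,255),0,10,1)
save('w2.png',v)
E
```

```text
[0.47493307 0.09419575 0.23460489]
lin [ 0.0317 -0.0003  0.0863] twist [ 0.1  -0.89  0.1 ] from [0.4767 0.0938 0.2374] to [0.4828 0.0924 0.1457]
F [318. 341.]
outL [382. 195.]
outR [254. 195.]
bar [317. 442.]
barL [385. 441.]
barR [250. 441.]
```

View pics/w2.png

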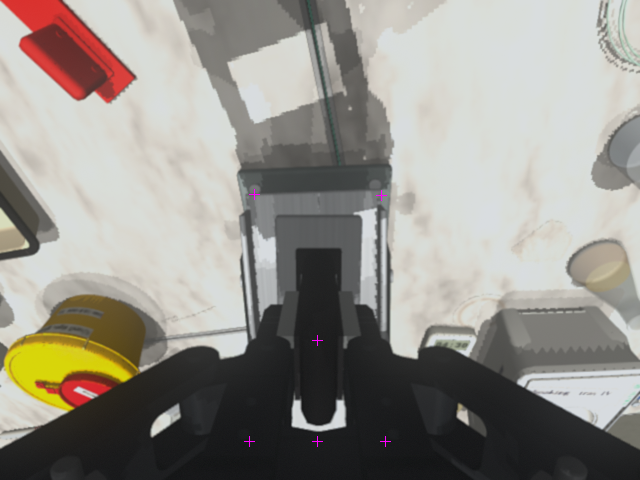

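The wrist view shows the chute outlet edge near row 195, between columns 252 and 382, on my markers. The held blade's tail is at (318,215), centred and parallel to the walls. Next I'll descend and insert.

Call:
drive_tool(
  linear=[
    [0.012,0,0.033],
    [0.024,0,0.065],
    [0.0317,0,0.0863],
    [0.0317,0,0.0863],
    [0.0317,0,0.0863],
  ],
  twist=[
    [0,-0.9,0],
    [0,-0.9,0],
    [0,-0.9,0],
    [0,-0.9,0],
    [0,-0.9,0],
  ],
  fingers=[0.005,0.005,0.005,0.005,0.005],
)

```text
time_s: 6.2
ee_pos: [0.4872, 0.0915, 0.1505]
tool_rot: [[-0.886, 0.2, 0.419], [0.182, 0.98, -0.084], [-0.427, 0.002, -0.904]]
wrist_force: [0.7, -0.8, -1.6]
gripper_width: 0.0116
finger_force: 51.4
```

Call:
drive_tool(
  linear=[
    [0,0,0.02],
    [0,0,0.04],
    [0,0,0.052],
    [0,0,0.052],
    [0,0,0.052],
  ],
  twist=[
    [0,0,0],
    [0,0,0],
    [0,0,0],
    [0,0,0],
    [0,0,0],
  ],
  fingers=[0.005,0.005,0.005,0.005,0.005],
)

```text
time_s: 6.62
ee_pos: [0.5112, 0.0876, 0.1074]
tool_rot: [[-0.883, 0.2, 0.425], [0.182, 0.98, -0.083], [-0.433, 0.004, -0.901]]
wrist_force: [0.3, 1.0, -2.4]
gripper_width: 0.0116
finger_force: 51.4
```

```bash
python3 - <<'E'
from h import *
go(tcp(-.128,.030))
c=cal('side'); im,D=r.grab_frame('side'); v=im[180:330,200:340]; np.savez('s1.npz',im=im,D=D)
save('s1.png',cv2.resize(v,None,fx=5,fy=4,interpolation=cv2.INTER_CUBIC)[:600])
E
```

```text
lin [ 0.01  -0.001  0.011] twist [ 0.19  0.67 -0.13] from [0.5112 0.0876 0.1074] to [0.5068 0.0875 0.0931]
```

View pics/s1.png

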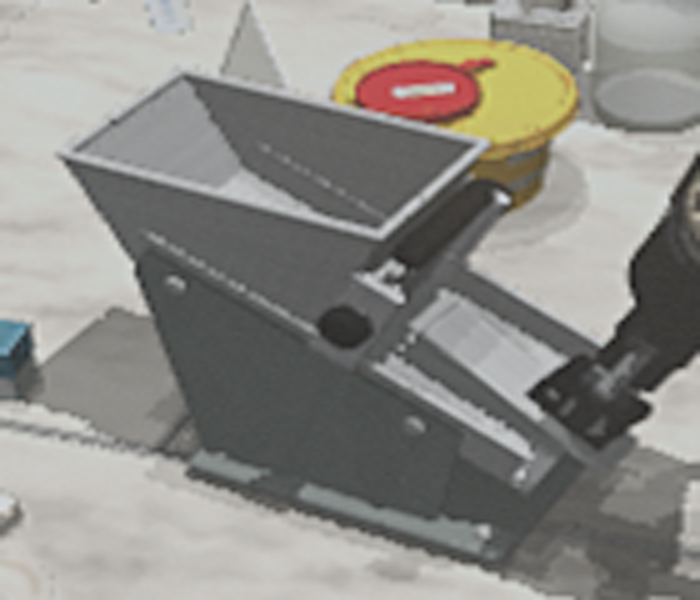

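The side crop shows the blade held parallel just above the chute floor, with the leaf at crop (490,340) and its nose short of the gate. The press bar is at crop (450,220).

Call:
drive_tool(
  linear=[
    [0,0,0.005],
    [0,0,0.009],
    [0,0,0.009],
  ],
  twist=[
    [0.2,0.7,-0.1],
    [0.2,0.7,-0.1],
    [0.2,0.7,-0.1],
  ],
  fingers=[0.005,0.005,0.005],
)

```text
time_s: 6.92
ee_pos: [0.5141, 0.0871, 0.098]
tool_rot: [[-0.889, 0.199, 0.413], [0.181, 0.98, -0.084], [-0.422, -0.0, -0.907]]
wrist_force: [0.7, -0.1, -2.8]
gripper_width: 0.0114
finger_force: 51.5
```

```bash
python3 - <<'E'
from h import *
go(tcp(-.128,.030)); print(r.observe()['wrist_force'])
E
```

```text
lin [ 0.0086 -0.0011  0.0014] twist [-0.   -0.06  0.  ] from [0.5141 0.0871 0.098 ] to [0.5068 0.0875 0.0931]
[ 0.65255958 -0.1435391  -2.79190471]
```

Call:
drive_tool(
  linear=[
    [0,0,0.001],
    [0,0,0.002],
    [0,0,0.003],
    [0,0,0.003],
  ],
  twist=[
    [0,0,0],
    [0,0,0],
    [0,0,0],
    [0,0,0],
  ],
  fingers=[0.005,0.005,0.005,0.005],
)

```text
time_s: 7.25
ee_pos: [0.515, 0.0869, 0.0956]
tool_rot: [[-0.889, 0.199, 0.412], [0.181, 0.98, -0.084], [-0.421, -0.0, -0.907]]
wrist_force: [-5.8, 0.1, 3.5]
gripper_width: 0.0114
finger_force: 52.8
```

Call:
drive_tool(
  linear=[
    [0,0,0.001],
    [0,0,0.002],
    [0,0,0.002],
    [0,0,0.002],
  ],
  twist=[
    [0,0,0],
    [0,0,0],
    [0,0,0],
    [0,0,0],
  ],
  fingers=[0.005,0.005,0.005,0.005],
)

```text
time_s: 7.58
ee_pos: [0.5154, 0.0869, 0.0954]
tool_rot: [[-0.89, 0.2, 0.411], [0.181, 0.98, -0.085], [-0.419, -0.001, -0.908]]
wrist_force: [-21.9, -0.6, 21.6]
gripper_width: 0.0109
finger_force: 56.4
```

```bash
python3 - <<'E'
from h import *
go(tcp(-.128,.030)); print(r.observe()['wrist_force'],r.observe()['torque'])
E
```

```text
lin [ 0.0088 -0.0011 -0.0015] twist [-0.08 -0.21  0.03] from [0.5154 0.0869 0.0954] to [0.5068 0.0875 0.0931]
[-21.87712442  -0.59186629  21.56872536] [-0.08836905  2.35902028 -0.19601743]
```

Call:
drive_tool(
  linear=[
    [0,0,-0.004],
    [0,0,-0.004],
    [0,0,-0.004],
  ],
  twist=[
    [0,0,0],
    [0,0,0],
    [0,0,0],
  ],
  fingers=[0.005,0.005,0.005],
)

```text
time_s: 7.83
ee_pos: [0.5142, 0.0871, 0.0969]
tool_rot: [[-0.888, 0.199, 0.413], [0.181, 0.98, -0.084], [-0.422, -0.0, -0.907]]
wrist_force: [-0.4, 0.9, -1.8]
gripper_width: 0.011
finger_force: 51.6
```

```bash
python3 - <<'E'
from h import *
go(tcp(-.068,.029)); print(r.observe()['wrist_force'])
E
```

```text
lin [-0.0518 -0.0011  0.0013] twist [ 0.   -0.05  0.01] from [0.5142 0.0871 0.0969] to [0.5605 0.0766 0.1176]
[-0.3978193   0.94439799 -1.78659748]
```

Call:
drive_tool(
  linear=[
    [-0.008,-0.0005,0],
    [-0.016,-0.001,0],
    [-0.024,-0.001,0],
    [-0.032,-0.001,0],
    [-0.032,-0.001,0],
  ],
  twist=[
    [0,0,0],
    [0,0,0],
    [0,0,0],
    [0,0,0],
    [0,0,0],
  ],
  fingers=[0.005,0.005,0.005,0.005,0.005],
)

```text
time_s: 8.25
ee_pos: [0.5335, 0.0816, 0.1041]
tool_rot: [[-0.9, 0.201, 0.386], [0.184, 0.98, -0.083], [-0.395, -0.003, -0.919]]
wrist_force: [-40.2, 7.0, 13.3]
gripper_width: 0.0115
finger_force: 56.7
```

```bash
python3 - <<'E'
from h import *
go(tcp(-.068,.029)); print(r.observe()['wrist_force'])
E
```

```text
lin [-0.0305  0.0004 -0.0016] twist [-0.23 -1.74 -0.02] from [0.5335 0.0816 0.1041] to [0.5605 0.0766 0.1176]
[-40.21700251   6.99850212  13.34226091]
```

Call:
drive_tool(
  linear=[
    [0.016,0,-0.001],
    [0.016,0,-0.001],
    [0.016,0,-0.001],
    [0.016,0,-0.001],
  ],
  twist=[
    [0,0,0],
    [0,0,0],
    [0,0,0],
    [0,0,0],
  ],
  fingers=[0.005,0.005,0.005,0.005],
)

```text
time_s: 8.58
ee_pos: [0.5285, 0.083, 0.1048]
tool_rot: [[-0.888, 0.199, 0.414], [0.181, 0.98, -0.084], [-0.422, -0.0, -0.906]]
wrist_force: [0.7, 0.4, -1.7]
gripper_width: 0.0112
finger_force: 52.5
```

```bash
python3 - <<'E'
from h import *
go(tcp(-.068,.029)); print(r.observe()['wrist_force'])
s=r.observe(); g=s['ee_pos']+s['tool_rot'][:,2]*OFF; gx=(g-F)@X; print('grip x',gx,'z',(g-F)@n,'y',(g-F)@Y)
for nm in('top','side'):
    c=cal(nm); im,D=r.grab_frame(nm); np.savez(nm+'1.npz',im=im,D=D)
    P=cloud(c,D); L=np.stack([(P-F)@X,(P-F)@Y,(P-F)@n],-1)
    for lab,m in(('leaf',(abs(L[...,1])<.013)&(L[...,0]<gx+.10)&(L[...,0]>gx+.032)),('floorL',(L[...,1]>.024)&(L[...,1]<.042)&(L[...,0]<-.01)&(L[...,0]>-.11)),('floorR',(L[...,1]<-.024)&(L[...,1]>-.042)&(L[...,0]<-.01)&(L[...,0]>-.11))):
        m&=(abs(L[...,2]-.006)<.016); q=L[m]
        if len(q)<20: print(nm,lab,len(q)); continue
        for _ in range(4):
            A=np.c_[q[:,:2]-[gx,0],np.ones(len(q))]; k=np.linalg.lstsq(A,q[:,2],rcond=None)[0]; e=q[:,2]-A@k; q=q[abs(e)<.004]
        print(nm,lab,len(q),'dz/dx deg',np.degrees(k[0]).round(2),'dz/dy deg',np.degrees(k[1]).round(2),'z at grip',k[2].round(4),'xrange',q[:,0].min().round(3),q[:,0].max().round(3),e.std().round(4))
E
```

```text
lin [-0.035   0.      0.0022] twist [-0.   -0.02  0.01] from [0.5285 0.083  0.1048] to [0.5605 0.0766 0.1176]
[ 0.721685    0.37798559 -1.65976577]
grip x -0.10296966281363473 z 0.031198754573782055 y -3.427849806481868e-05
top leaf 105 dz/dx deg 4.27 dz/dy deg 4.42 z at grip 0.009 xrange -0.07 -0.022 0.0018
top floorL 118 dz/dx deg 0.82 dz/dy deg 2.38 z at grip -0.001 xrange -0.101 -0.028 0.0019
top floorR 133 dz/dx deg -0.37 dz/dy deg -0.49 z at grip -0.0008 xrange -0.106 -0.019 0.002
side leaf 189 dz/dx deg 2.16 dz/dy deg -4.01 z at grip 0.011 xrange -0.07 -0.01 0.0015
side floorL 32 dz/dx deg -1.59 dz/dy deg 45.29 z at grip -0.0182 xrange -0.108 -0.015 0.0011
side floorR 112 dz/dx deg -0.79 dz/dy deg 1.53 z at grip 0.0012 xrange -0.076 -0.01 0.0014
```

The blade sits about 3.5° nose-up in the grip, so its nose hit the gate. I'll pitch it down and retry.

Call:
drive_tool(
  linear=[
    [0,0,0],
    [0,0,0.001],
    [0,0,0.001],
  ],
  twist=[
    [0,3.8,0],
    [0,3.8,0],
    [0,3.8,0],
  ],
  fingers=[0.005,0.005,0.005],
)

```text
time_s: 8.93
ee_pos: [0.5296, 0.0828, 0.1044]
tool_rot: [[-0.913, 0.2, 0.356], [0.186, 0.98, -0.072], [-0.363, 0.0, -0.932]]
wrist_force: [-0.6, 0.1, -2.4]
gripper_width: 0.0115
finger_force: 52.6
```

Call:
drive_tool(
  linear=[
    [-0.006,0,0],
    [-0.012,0,0],
    [-0.018,0,0],
    [-0.024,0,0],
    [-0.024,0,0],
  ],
  twist=[
    [0,0,0],
    [0,0,0],
    [0,0,0],
    [0,0,0],
    [0,0,0],
  ],
  fingers=[0.005,0.005,0.005,0.005,0.005],
)

```text
time_s: 9.35
ee_pos: [0.5374, 0.0805, 0.1039]
tool_rot: [[-0.927, 0.201, 0.318], [0.188, 0.98, -0.07], [-0.325, -0.005, -0.946]]
wrist_force: [-52.7, 8.0, 22.1]
gripper_width: 0.0114
finger_force: 60.8
```

```bash
cat >> h.py <<'E'
def st():
    s=r.observe(); g=s['ee_pos']+s['tool_rot'][:,2]*OFF; v=g-F
    print('t',s['time_s'],'grip x,y,z',(v@X).round(4),(v@Y).round(4),(v@n).round(4),'force X,Y,n',(s['wrist_force']@np.c_[X,Y,n]).round(1),'tau',s['torque'].round(2),'w',s['gripper_width'].round(4))
E
python3 -c "
from h import *
st(); go(tcp(-.068,.029))"
```

```text
Traceback (most recent call last):
  File "h.py", line 34, in st
    print('t',s['time_s'],'grip x,y,z',(v@X).round(4),(v@Y).round(4),(v@n).round(4),'force X,Y,n',(s['wrist_force']@np.c_[X,Y,n]).round(1),'tau',s['torque'].round(2),'w',s['gripper_width'].round(4))
                                                                                                                                                                          ^^^^^^^^^^^^^^^^^^^^^^^^
AttributeError: 'float' object has no attribute 'round'
```

```bash
sed -i "s/s\['gripper_width'\].round(4)/s['gripper_width']/" h.py; python3 -c "
from h import *
st(); go(tcp(-.068,.029))
im,D=r.grab_frame('side'); np.savez('side2.npz',im=im,D=D)
a=cv2.resize(im[215:305,250:350],None,fx=6,fy=6,interpolation=cv2.INTER_CUBIC)
save('s2.png',a)"
```

```text
t 9.35 grip x,y,z -0.0958 -0.0008 0.0265 force X,Y,n [-39.   -2.7  42.5] tau [1.49 6.85 0.31] w 0.01140581256614182
lin [-0.0266  0.0007 -0.0053] twist [-0.3  -6.01  0.04] from [0.5374 0.0805 0.1039] to [0.5605 0.0766 0.1176]
```

View pics/s2.png

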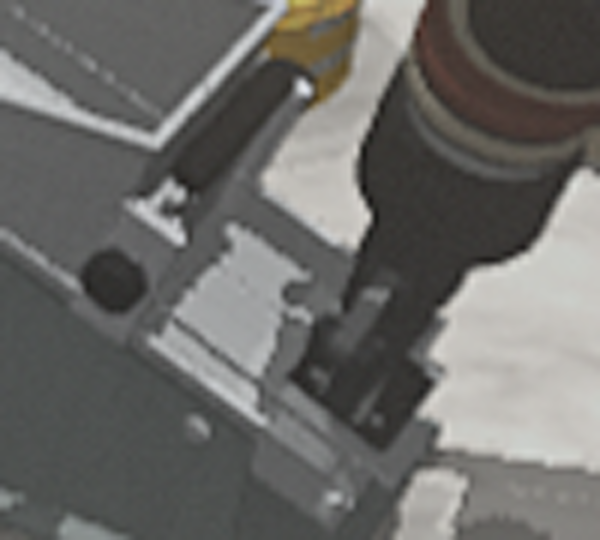

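The side crop shows the blade's nose at the gate's foot, around crop (200,260), still blocked. I'll back off, set the blade down flat on the chute floor and regrip it squarely.

Call:
drive_tool(
  linear=[
    [0.038,0,-0.003],
    [0.038,0,-0.003],
    [0.038,0,-0.003],
    [0.038,0,-0.003],
  ],
  twist=[
    [0,0,0],
    [0,-3.8,0],
    [0,-3.8,0],
    [0,-3.8,0],
  ],
  fingers=[0.005,0.005,0.005,0.005],
)

```text
time_s: 9.73
ee_pos: [0.514, 0.0862, 0.1012]
tool_rot: [[-0.889, 0.199, 0.413], [0.18, 0.98, -0.084], [-0.421, -0.0, -0.907]]
wrist_force: [0.4, 0.4, -2.5]
gripper_width: 0.0112
finger_force: 55.0
```

```bash
cat > leaf.py <<'E'
from h import *
s=r.observe(); g=s['ee_pos']+s['tool_rot'][:,2]*OFF; gx=(g-F)@X
st(); go(tcp(-.110,.029))
for nm in('top','side'):
    c=cal(nm); im,D=r.grab_frame(nm); np.savez(nm+'L.npz',im=im,D=D)
    P=cloud(c,D); L=np.stack([(P-F)@X,(P-F)@Y,(P-F)@n],-1)
    for lab,m in(('leaf',(abs(L[...,1])<.013)&(L[...,0]<gx+.09)&(L[...,0]>gx+.032)&(L[...,2]>.003)),('floorR',(L[...,1]<-.024)&(L[...,1]>-.042)&(L[...,0]<-.01)&(L[...,0]>-.11))):
        m&=(abs(L[...,2]-.006)<.016)&(L[...,0]<-.012); q=L[m]
        if len(q)<20: print(nm,lab,len(q)); continue
        for _ in range(4):
            A=np.c_[q[:,:2]-[gx,0],np.ones(len(q))]; k=np.linalg.lstsq(A,q[:,2],rcond=None)[0]; e=q[:,2]-A@k; q=q[abs(e)<.004]
        print(nm,lab,len(q),'dz/dx deg',np.degrees(k[0]).round(2),'dz/dy',np.degrees(k[1]).round(2),'z at grip',k[2].round(4),'x',q[:,0].min().round(3),q[:,0].max().round(3))
        if lab=='leaf': print([(round(x,3),(np.median(q[abs(q[:,0]-x)<.005,2])).round(4)) for x in np.arange(gx+.035,gx+.095,.01) if (abs(q[:,0]-x)<.005).any()])
    gp=(L[...,2]>.003)&(abs(L[...,0]+.003)<.006)&(abs(L[...,1])<.035)&(L[...,2]<.1)
    q=L[gp]; print(nm,'gate front lowest z',np.percentile(q[:,2],[0,2,10]) if len(q) else 0, len(q))
    b=(abs(L[...,0])<.006)&(abs(L[...,1])<.03)&(L[...,2]>.1)&(L[...,2]<.13); print('bar top z',np.median(L[b][:,2]) if b.any() else 0,b.sum())
E
python3 leaf.py
```

```text
t 9.7333 grip x,y,z -0.1179 0.0001 0.0342 force X,Y,n [-0.8  0.4 -2.4] tau [ 0.1   0.37 -0.02] w 0.011237964139070142
lin [-0.0079 -0.0001  0.0052] twist [ 0.01 -0.09  0.05] from [0.514  0.0862 0.1012] to [0.5232 0.0842 0.0998]
top leaf 115 dz/dx deg 4.38 dz/dy 1.79 z at grip 0.0138 x -0.086 -0.029
[(np.float64(-0.083), np.float64(0.0166)), (np.float64(-0.073), np.float64(0.0173)), (np.float64(-0.063), np.float64(0.0185)), (np.float64(-0.053), np.float64(0.0183)), (np.float64(-0.043), np.float64(0.0192)), (np.float64(-0.033), np.float64(0.0209))]
top floorR 147 dz/dx deg 0.93 dz/dy 4.06 z at grip 0.0001 x -0.11 -0.019
top gate front lowest z [0.09427864 0.09429571 0.09436398] 7
bar top z 0.1038753037167245 83
side leaf 160 dz/dx deg 3.62 dz/dy 0.17 z at grip 0.0157 x -0.086 -0.028
[(np.float64(-0.083), np.float64(0.0178)), (np.float64(-0.073), np.float64(0.0185)), (np.float64(-0.063), np.float64(0.0191)), (np.float64(-0.053), np.float64(0.0206)), (np.float64(-0.043), np.float64(0.0201)), (np.float64(-0.033), np.float64(0.0212))]
side floorR 100 dz/dx deg 0.1 dz/dy 3.83 z at grip 0.0017 x -0.092 -0.013
side gate front lowest z [0.00515944 0.00641833 0.01822795] 35
bar top z 0.10374630810825519 81
```

Call:
drive_tool(
  linear=[
    [-0.005,0,0.002],
    [-0.005,0,0.005],
    [-0.005,0,0.007],
    [-0.005,0,0.007],
  ],
  twist=[
    [0,3.6,0],
    [0,3.6,0],
    [0,3.6,0],
    [0,3.6,0],
  ],
  fingers=[0.005,0.005,0.005,0.005],
)

```text
time_s: 10.17
ee_pos: [0.5226, 0.0841, 0.0973]
tool_rot: [[-0.912, 0.2, 0.357], [0.186, 0.98, -0.073], [-0.365, -0.0, -0.931]]
wrist_force: [-0.2, 0.5, -1.0]
gripper_width: 0.0114
finger_force: 55.4
```

```bash
python3 leaf.py; python3 -c "
from h import *
for nm,f in(('top','top0'),('top','topL'),('side','side0'),('side','sideL')):
    c=cal(nm); d=np.load(f+'.npz'); im,D=d['im'],d['D']; P=cloud(c,D); L=np.stack([(P-F)@X,(P-F)@Y,(P-F)@n],-1)
    b=(im.max(2)<60)&(abs(L[...,1])<.036)&(abs(L[...,0])<.02)&(L[...,2]>.085)&(L[...,2]<.14); print(f,b.sum(),np.percentile(L[b],[10,50,90],axis=0).round(4).tolist())
"
```

```text
t 10.1667 grip x,y,z -0.1121 -0.0001 0.027 force X,Y,n [-0.7  0.5 -0.8] tau [0.13 0.31 0.  ] w 0.011440042425506898
lin [-0.0015  0.0001 -0.0021] twist [-0.02 -3.6  -0.03] from [0.5226 0.0841 0.0973] to [0.5232 0.0842 0.0998]
top leaf 123 dz/dx deg 0.8 dz/dy 0.6 z at grip 0.0076 x -0.08 -0.024
[(np.float64(-0.077), np.float64(0.0083)), (np.float64(-0.067), np.float64(0.0079)), (np.float64(-0.057), np.float64(0.0081)), (np.float64(-0.047), np.float64(0.009)), (np.float64(-0.037), np.float64(0.0086)), (np.float64(-0.027), np.float64(0.0084))]
top floorR 145 dz/dx deg 0.41 dz/dy -0.91 z at grip -0.0016 x -0.11 -0.019
top gate front lowest z [0.09772081 0.09774916 0.09792223] 12
bar top z 0.10473754140541236 82
side leaf 198 dz/dx deg 1.1 dz/dy 0.08 z at grip 0.0073 x -0.08 -0.023
[(np.float64(-0.077), np.float64(0.0079)), (np.float64(-0.067), np.float64(0.0083)), (np.float64(-0.057), np.float64(0.0083)), (np.float64(-0.047), np.float64(0.0086)), (np.float64(-0.037), np.float64(0.009)), (np.float64(-0.027), np.float64(0.0083))]
side floorR 158 dz/dx deg 0.02 dz/dy 0.01 z at grip -0.0007 x -0.089 -0.013
side gate front lowest z [0.0045426  0.00534766 0.01324848] 41
bar top z 0.10371969212041446 80
top0 151 [[-0.0047, -0.0288, 0.1105], [0.0015, -0.001, 0.1151], [0.0076, 0.0275, 0.1185]]
topL 136 [[-0.0049, -0.0285, 0.0995], [0.0012, -0.0003, 0.1039], [0.0067, 0.0286, 0.1072]]
side0 17 [[-0.0102, -0.0131, 0.1082], [-0.0091, 0.0205, 0.1144], [-0.0008, 0.035, 0.1176]]
sideL 49 [[-0.0103, -0.0112, 0.1012], [-0.0081, 0.0169, 0.1035], [0.0021, 0.0333, 0.1053]]
```

The gate was dragged shut in the collision: the bar dropped 11 mm. I'll set the blade down, lift the gate by its bar ends, and then redo the insertion.

Call:
drive_tool(
  linear=[
    [0,0,0.0015],
    [0,0,0.0015],
    [0,0,0.0015],
    [0,0,0.0015],
    [0,0,0.0015],
  ],
  twist=[
    [0,0,0],
    [0,0,0],
    [0,0,0],
    [0,0,0],
    [0,0,0],
  ],
  fingers=[0.005,0.02,0.035,0.035,0.035],
)

```text
time_s: 10.68
ee_pos: [0.5222, 0.0844, 0.0957]
tool_rot: [[-0.913, 0.199, 0.357], [0.186, 0.98, -0.073], [-0.364, -0.0, -0.931]]
wrist_force: [-0.5, -0.2, 0.8]
gripper_width: 0.035
finger_force: 0.0
```

Call:
drive_tool(
  linear=[
    [0,0,-0.03],
    [0,0,-0.06],
    [0,0,-0.1],
    [0,0,-0.13],
    [0,0,-0.13],
  ],
  twist=[
    [0,0,0],
    [0,0,0],
    [0,0,0],
    [0,-3.6,0],
    [0,-3.6,0],
  ],
  fingers=[0.035,0.035,0.06,0.084,0.084],
)

```text
time_s: 11.1
ee_pos: [0.4776, 0.0947, 0.2254]
tool_rot: [[-0.882, 0.198, 0.427], [0.18, 0.98, -0.083], [-0.435, 0.004, -0.9]]
wrist_force: [0.8, -0.4, 0.2]
gripper_width: 0.07
finger_force: 0.0
```

```bash
python3 leaf.py; python3 -c "
from h import *
p=F+n*(.150)-X*.002; print('above bar'); go(p); print('at bar'); go(F+n*.101-X*.002); print(r.observe()['gripper_width'],r.observe()['joint_positions'].round(2))
c=cal('top'); d=np.load('topL.npz'); im,D=d['im'],d['D']; P=cloud(c,D); L=np.stack([(P-F)@X,(P-F)@Y,(P-F)@n],-1)
b=(im.max(2)<60)&(abs(L[...,1])<.06)&(abs(L[...,0])<.02)&(L[...,2]>.095)&(L[...,2]<.115); print(b.sum(),np.percentile(L[b],[0,2,50,98,100],axis=0).round(4).tolist())
"
```

```text
t 11.1 grip x,y,z -0.0993 0.0013 0.1626 force X,Y,n [ 0.9 -0.2 -0.1] tau [0.03 0.17 0.01] w 0.07001813120833038
lin [ 0.0125 -0.0018  0.1335] twist [ 0.25  0.8  -0.03] from [0.4776 0.0947 0.2254] to [0.5232 0.0842 0.0998]
top leaf 88 dz/dx deg 2.43 dz/dy -2.3 z at grip 0.004 x -0.067 -0.024
[(np.float64(-0.064), np.float64(0.0049)), (np.float64(-0.054), np.float64(0.006)), (np.float64(-0.044), np.float64(0.0065)), (np.float64(-0.034), np.float64(0.0065)), (np.float64(-0.024), np.float64(0.0069))]
top floorR 134 dz/dx deg -0.45 dz/dy 2.41 z at grip 0.0006 x -0.11 -0.019
top gate front lowest z [0.09522069 0.09555458 0.09689014] 6
bar top z 0.10462442365595466 88
side leaf 131 dz/dx deg -1.07 dz/dy 0.34 z at grip 0.0066 x -0.067 -0.024
[(np.float64(-0.064), np.float64(0.0058)), (np.float64(-0.054), np.float64(0.0063)), (np.float64(-0.044), np.float64(0.0051)), (np.float64(-0.034), np.float64(0.0057)), (np.float64(-0.024), np.float64(0.0046))]
side floorR 164 dz/dx deg -0.72 dz/dy 1.54 z at grip 0.0006 x -0.089 -0.013
side gate front lowest z [0.00403672 0.00406456 0.01271986] 38
bar top z 0.10408765427029687 80
above bar
lin [-0.1014 -0.0004  0.0142] twist [0.07 0.13 0.02] from [0.4761 0.0941 0.2186] to [0.5719 0.0743 0.2488]
at bar
lin [-0.1013 -0.0005  0.0632] twist [0.07 0.13 0.02] from [0.4761 0.0941 0.2186] to [0.5922 0.0701 0.2044]
0.0830387294172038 [ 0.11 -0.54  2.2  -0.15  1.07 -1.22]
137 [[-0.0087, -0.0356, 0.0952], [-0.0066, -0.0336, 0.0985], [0.0011, 0.0018, 0.1037], [0.0081, 0.0363, 0.1101], [0.0088, 0.0396, 0.1105]]
```

Call:
drive_tool(
  linear=[
    [-0.04,0.001,0],
    [-0.08,0.001,0],
    [-0.1,0.001,0],
    [-0.1,0.001,0],
    [-0.1,0.001,0],
  ],
  twist=[
    [0,0,0],
    [0,0,0],
    [0,0,0],
    [0,0,0],
    [0,0,0],
  ],
  fingers=[0.0853,0.0853,0.0853,0.0853,0.0853],
)

```text
time_s: 11.62
ee_pos: [0.5651, 0.0761, 0.2563]
tool_rot: [[-0.891, 0.2, 0.408], [0.182, 0.98, -0.085], [-0.417, -0.001, -0.909]]
wrist_force: [0.4, 0.5, 0.2]
gripper_width: 0.0851
finger_force: 0.0
```

```bash
python3 -c "
from h import *
go(F+n*.101-X*.003+Y*.0017); st()
c=cal('wrist'); im,D=r.grab_frame('wrist'); np.savez('w3.npz',im=im,D=D)
v=im.copy()
for y in(-.038,.038):
    q=proj(c,F+n*.104+Y*(y+.0017))[0]; print(q); cv2.drawMarker(v,tuple(int(a) for a in q),(255,0,255),0,10,1)
save('w3.png',v)"
```

```text
lin [-0.0026  0.0013  0.0588] twist [-0.09 -0.35 -0.03] from [0.5651 0.0761 0.2563] to [0.5917 0.072  0.2039]
t 11.6167 grip x,y,z -0.0053 0.0005 0.1528 force X,Y,n [0.3 0.6 0. ] tau [ 0.07  0.13 -0.02] w 0.08508606060071629
[241.27523672 291.01008154]
[400.86583604 291.11011047]
```

View pics/w3.png

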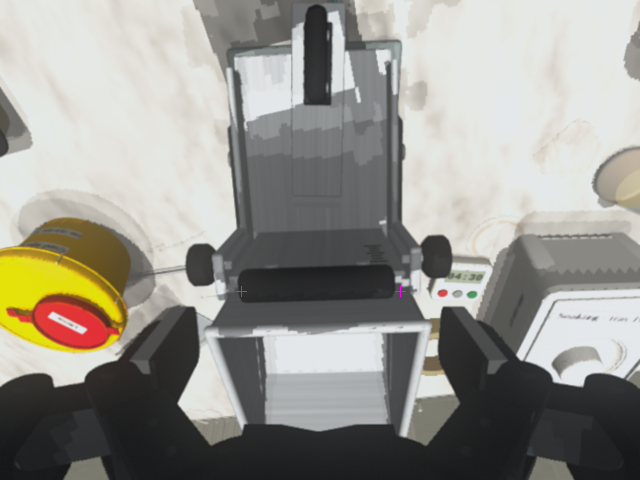

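The wrist view shows the bar spanning columns 239–395 at row 284, between the open fingers (pads at about columns 195 and 443). The blade lies flat on the chute at (318,100). Next I'll lower over the bar ends.

Call:
drive_tool(
  linear=[
    [0.003,-0.001,0.015],
    [0.003,-0.001,0.03],
    [0.003,-0.001,0.042],
    [0.003,-0.001,0.042],
    [0.003,-0.001,0.042],
  ],
  twist=[
    [0,-0.3,0],
    [0,-0.3,0],
    [0,-0.3,0],
    [0,-0.3,0],
    [0,-0.3,0],
  ],
  fingers=[0.0853,0.0853,0.0853,0.0853,0.0853],
)

```text
time_s: 12.08
ee_pos: [0.5782, 0.0728, 0.2173]
tool_rot: [[-0.888, 0.199, 0.414], [0.18, 0.98, -0.085], [-0.423, -0.001, -0.906]]
wrist_force: [0.2, 0.6, 0.8]
gripper_width: 0.0854
finger_force: 0.0
```

Call:
drive_tool(
  linear=[
    [0,0,0.006],
    [0,0,0.012],
    [0,0,0.016],
    [0,0,0.016],
  ],
  twist=[
    [0,0,0],
    [0,0,0],
    [0,0,0],
    [0,0,0],
  ],
  fingers=[0.0853,0.0853,0.0853,0.0853],
)

```text
time_s: 12.42
ee_pos: [0.5858, 0.0713, 0.204]
tool_rot: [[-0.887, 0.199, 0.416], [0.18, 0.98, -0.085], [-0.425, -0.001, -0.905]]
wrist_force: [-0.6, 0.3, 0.5]
gripper_width: 0.0852
finger_force: 0.0
```

```bash
python3 -c "
from h import *
go(F+n*.101-X*.006); st()"
```

```text
lin [-0.002   0.0001  0.0024] twist [-0.03  0.14  0.01] from [0.5858 0.0713 0.204 ] to [0.5886 0.0708 0.2027]
t 12.4167 grip x,y,z -0.008 -0.0001 0.0964 force X,Y,n [-0.3  0.2  0.7] tau [0.08 0.17 0.02] w 0.08516979181607454
```

Call:
drive_tool(
  linear=[
    [-0.001,0,0.002],
    [-0.001,0,0.002],
    [-0.001,0,0.002],
    [-0.001,0,0.002],
    [-0.001,0,0.002],
  ],
  twist=[
    [0,0,0],
    [0,0,0],
    [0,0,0],
    [0,0,0],
    [0,0,0],
  ],
  fingers=[0.0853,0.07,0.07,0.07,0.07],
  newtons=40,
)

```text
time_s: 12.83
ee_pos: [0.5876, 0.0703, 0.2043]
tool_rot: [[-0.887, 0.2, 0.417], [0.18, 0.98, -0.087], [-0.426, -0.002, -0.905]]
wrist_force: [-4.3, -2.3, 3.8]
gripper_width: 0.0746
finger_force: 46.7
```

```bash
python3 -c "
from h import *
go(F+n*.101-X*.006); st()"
```

```text
lin [-0.0002  0.0007  0.0019] twist [-0.11  0.2   0.03] from [0.5876 0.0703 0.2043] to [0.5886 0.0708 0.2027]
t 12.8333 grip x,y,z -0.0061 -0.0007 0.0959 force X,Y,n [-1.8 -3.1  5. ] tau [-0.39  0.6  -0.14] w 0.07461639886316468
```

Call:
drive_tool(
  linear=[
    [0,0.0005,-0.004],
    [0,0.0005,-0.008],
    [0,0.0005,-0.012],
    [0,0.0005,-0.017],
    [0,0.0005,-0.017],
  ],
  twist=[
    [0,0,0],
    [0,0,0],
    [0,0,0],
    [0,0,0],
    [0,0,0],
  ],
  fingers=[0.07,0.07,0.07,0.07,0.07],
)

```text
time_s: 13.25
ee_pos: [0.5807, 0.0715, 0.2192]
tool_rot: [[-0.886, 0.2, 0.417], [0.18, 0.98, -0.088], [-0.426, -0.003, -0.905]]
wrist_force: [-0.6, -7.1, 1.0]
gripper_width: 0.0744
finger_force: 50.4
```

```bash
cat > bar.py <<'E'
from h import *
st()
c=cal('top'); im,D=r.grab_frame('top'); P=cloud(c,D); L=np.stack([(P-F)@X,(P-F)@Y,(P-F)@n],-1)
b=(im.max(2)<60)&(abs(L[...,1])<.030)&(abs(L[...,0])<.02)&(L[...,2]>.085)&(L[...,2]<.14); print(b.sum(),np.percentile(L[b],[10,50,90],axis=0).round(4).tolist())
E
python3 bar.py
```

```text
t 13.25 grip x,y,z -0.0062 -0.0009 0.1123 force X,Y,n [ 1.2 -7.1  0.5] tau [-0.55  0.28 -0.26] w 0.07442081226974728
27 [[0.0046, -0.0274, 0.1097], [0.0075, -0.016, 0.1173], [0.0088, -0.001, 0.122]]
```

Call:
drive_tool(
  linear=[
    [0,0,0],
    [0,0,0],
    [0,0,0],
    [0,0,-0.02],
    [0,0,-0.05],
  ],
  twist=[
    [0,0,0],
    [0,0,0],
    [0,0,0],
    [0,0,0],
    [0,0,0],
  ],
  fingers=[0.0853,0.0853,0.0853,0.0853,0.0853],
)

```text
time_s: 13.72
ee_pos: [0.5583, 0.0772, 0.2607]
tool_rot: [[-0.89, 0.2, 0.411], [0.18, 0.98, -0.085], [-0.42, -0.002, -0.908]]
wrist_force: [0.3, 0.4, -0.6]
gripper_width: 0.0849
finger_force: 0.0
```

Call:
drive_tool(
  linear=[
    [0.04,0,0],
    [0.08,0,0],
    [0.11,0,0],
    [0.11,0,0],
  ],
  twist=[
    [0,0,0],
    [0,0,0],
    [0,0,0],
    [0,0,0],
  ],
  fingers=[0.07,0.05,0.04,0.04],
)

```text
time_s: 14.05
ee_pos: [0.4569, 0.098, 0.2115]
tool_rot: [[-0.89, 0.197, 0.41], [0.178, 0.98, -0.084], [-0.419, -0.002, -0.908]]
wrist_force: [-1.0, -0.9, -1.8]
gripper_width: 0.0403
finger_force: 0.0
```

```bash
cat >> bar.py <<'E'
c=cal('wrist'); s=r.observe(); im,D=r.grab_frame('wrist'); np.savez('w4.npz',im=im,D=D,K=c[0],d=c[1],R=c[2],t=c[3])
P=cloud(c,D); L=np.stack([(P-F)@X,(P-F)@Y,(P-F)@n],-1)
m=(im.max(2)<110)&(L[...,2]>.015)&(L[...,2]<.07)&(abs(L[...,1])<.025)&(L[...,0]>-.17)&(L[...,0]<-.05)
q=L[m]; print('grip pts',m.sum()); 
if m.any():
    print(np.percentile(q,[3,50,97],axis=0).round(4).tolist()); t=q[q[:,2]>np.percentile(q[:,2],97)-.006]; print('top',np.percentile(t,[3,50,97],axis=0).round(4).tolist())
    vy=np.polyfit(t[:,0],t[:,1],1); print('yaw of grip rel chute deg',np.degrees(vy[0]))
    print('px',np.percentile(np.argwhere(m),[2,98],axis=0))
go(tcp(-.112,.028))
E
python3 bar.py
```

```text
t 14.05 grip x,y,z -0.1242 0.0003 0.1589 force X,Y,n [-1.5 -1.1 -1.3] tau [-0.03  0.2  -0.02] w 0.04026262129326426
130 [[-0.0051, -0.0241, 0.1161], [0.0016, -0.0002, 0.1201], [0.0077, 0.0243, 0.1235]]
grip pts 1515
[[-0.1395, -0.0065, 0.0242], [-0.1194, -0.0008, 0.0491], [-0.0941, 0.0048, 0.051]]
top [[-0.1379, -0.0065, 0.0457], [-0.1167, -0.0008, 0.0493], [-0.0938, 0.0047, 0.051]]
yaw of grip rel chute deg -0.6118449666406126
px [[206. 307.]
 [284. 325.]]
lin [-0.0048 -0.001   0.1338] twist [0.04 0.25 0.07] from [0.4618 0.0975 0.217 ] to [0.5218 0.0844 0.0981]
```

The gate is open again by about 16 mm. The blade lies flat with its grip at x=-0.116 and its top at 50 mm, as expected. Next I'll regrip.

Call:
drive_tool(
  linear=[
    [-0.001,-0.002,0.035],
    [-0.001,-0.002,0.07],
    [-0.001,-0.002,0.1],
    [-0.001,-0.002,0.12],
    [-0.001,-0.002,0.125],
  ],
  twist=[
    [0,0.2,0],
    [0,0.2,0],
    [0,0.2,0],
    [0,0.2,0],
    [0,0.2,0],
  ],
  fingers=[0.04,0.04,0.04,0.04,0.04],
)

```text
time_s: 14.57
ee_pos: [0.5156, 0.0836, 0.102]
tool_rot: [[-0.89, 0.2, 0.41], [0.181, 0.98, -0.085], [-0.419, -0.001, -0.908]]
wrist_force: [-0.2, -0.6, -0.8]
gripper_width: 0.0402
finger_force: 0.0
```

Call:
drive_tool(
  linear=[
    [0,0,0.004],
    [0,0,0.008],
    [0,0,0.008],
    [0,0,0.008],
  ],
  twist=[
    [0,0,0],
    [0,0,0],
    [0,0,0],
    [0,0,0],
  ],
  fingers=[0.04,0.04,0.04,0.04],
)

```text
time_s: 14.9
ee_pos: [0.5194, 0.0838, 0.0992]
tool_rot: [[-0.887, 0.199, 0.417], [0.18, 0.98, -0.084], [-0.425, 0.001, -0.905]]
wrist_force: [-0.1, -0.2, 0.6]
gripper_width: 0.04
finger_force: 0.0
```

```bash
python3 -c "
from h import *
st(); go(tcp(-.116,.028,-.001))"
```

```text
t 14.9 grip x,y,z -0.1136 -0.0012 0.03 force X,Y,n [ 0.2 -0.2  0.6] tau [ 0.04  0.21 -0.  ] w 0.03997689479599364
lin [0.0024 0.0002 0.002 ] twist [ 0.03  0.16 -0.  ] from [0.5194 0.0838 0.0992] to [0.5181 0.0842 0.0964]
```

Call:
drive_tool(
  linear=[
    [0.002,0,0],
    [0.002,0,0],
    [0.002,0,0],
    [0.002,0,0],
    [0.002,0,0],
  ],
  twist=[
    [0,0.1,0],
    [0,0.1,0],
    [0,0.1,0],
    [0,0.1,0],
    [0,0.1,0],
  ],
  fingers=[0.04,0.005,0.005,0.005,0.005],
  newtons=25,
)

```text
time_s: 15.32
ee_pos: [0.5167, 0.0844, 0.0974]
tool_rot: [[-0.889, 0.199, 0.413], [0.181, 0.98, -0.083], [-0.422, 0.001, -0.907]]
wrist_force: [-6.1, 2.0, 5.8]
gripper_width: 0.0116
finger_force: 24.8
```

```bash
python3 leaf.py
```

```text
t 15.3167 grip x,y,z -0.1169 -0.001 0.0296 force X,Y,n [-3.3  0.7  8. ] tau [0.37 0.53 0.13] w 0.01161237046050171
lin [-0.0069  0.001   0.0006] twist [ 0.04 -0.06 -0.01] from [0.5167 0.0844 0.0974] to [0.5232 0.0842 0.0998]
top leaf 127 dz/dx deg 1.55 dz/dy -0.13 z at grip 0.0046 x -0.085 -0.028
[(np.float64(-0.082), np.float64(0.0052)), (np.float64(-0.072), np.float64(0.0056)), (np.float64(-0.062), np.float64(0.0051)), (np.float64(-0.052), np.float64(0.006)), (np.float64(-0.042), np.float64(0.0056)), (np.float64(-0.032), np.float64(0.0074))]
top floorR 136 dz/dx deg -0.5 dz/dy 0.65 z at grip 0.0001 x -0.109 -0.022
top gate front lowest z [0.06580975 0.06595619 0.06654194] 10
bar top z 0.12106506799804453 93
side leaf 189 dz/dx deg 0.19 dz/dy -0.54 z at grip 0.0057 x -0.085 -0.027
[(np.float64(-0.082), np.float64(0.0059)), (np.float64(-0.072), np.float64(0.0058)), (np.float64(-0.062), np.float64(0.0057)), (np.float64(-0.052), np.float64(0.0051)), (np.float64(-0.042), np.float64(0.0058)), (np.float64(-0.032), np.float64(0.0061))]
side floorR 169 dz/dx deg 0.49 dz/dy 0.61 z at grip -0.0011 x -0.089 -0.013
side gate front lowest z [0.01519967 0.02093077 0.02959822] 52
bar top z 0.12039416268026296 80
```

Call:
drive_tool(
  linear=[
    [-0.006,0.0005,-0.0005],
    [-0.012,0.0005,-0.0005],
    [-0.018,0.0005,-0.0005],
    [-0.024,0.0005,-0.0005],
    [-0.03,0.0005,-0.0005],
  ],
  twist=[
    [0,0,0],
    [0,0,0],
    [0,0,0],
    [0,0,0],
    [0,0,0],
  ],
  fingers=[0.005,0.005,0.005,0.005,0.005],
)

```text
time_s: 15.83
ee_pos: [0.539, 0.0801, 0.1077]
tool_rot: [[-0.894, 0.2, 0.402], [0.181, 0.98, -0.083], [-0.41, -0.001, -0.912]]
wrist_force: [-26.1, 5.5, 16.7]
gripper_width: 0.0115
finger_force: 28.1
```

```bash
python3 bar.py
```

```text
t 15.8333 grip x,y,z -0.092 -0.0008 0.0293 force X,Y,n [-17.1   0.1  26.4] tau [0.81 2.69 0.33] w 0.011527810929925296
126 [[-0.0048, -0.0242, 0.1157], [0.0017, -0.0002, 0.1203], [0.0076, 0.0241, 0.1239]]
grip pts 13223
[[-0.1115, -0.0191, 0.025], [-0.0988, -0.0005, 0.05], [-0.0698, 0.0183, 0.0685]]
top [[-0.103, -0.0238, 0.0628], [-0.101, 0.0069, 0.0656], [-0.0819, 0.0238, 0.0697]]
yaw of grip rel chute deg 0.5995495046262511
px [[267. 246.]
 [417. 400.]]
lin [0.024  0.0008 0.0015] twist [-0.01 -0.21  0.03] from [0.5424 0.0795 0.1095] to [0.5218 0.0844 0.0981]
```

Call:
drive_tool(
  linear=[
    [0,0,-0.0013],
    [-0.005,0,-0.0015],
    [-0.01,0,-0.0015],
    [-0.014,0,-0.0015],
    [-0.014,0,-0.0015],
  ],
  twist=[
    [0,0,0],
    [0,0,0],
    [0,0,0],
    [0,0,0],
    [0,0,0],
  ],
  fingers=[0.005,0.005,0.005,0.005,0.005],
)

```text
time_s: 16.35
ee_pos: [0.5562, 0.0763, 0.1178]
tool_rot: [[-0.888, 0.2, 0.414], [0.181, 0.98, -0.084], [-0.423, 0.0, -0.906]]
wrist_force: [0.1, -0.2, -2.2]
gripper_width: 0.0115
finger_force: 24.4
```

```bash
python3 bar.py | head -3
```

```text
t 16.35 grip x,y,z -0.0717 -0.0011 0.031 force X,Y,n [-0.8 -0.1 -2.1] tau [ 0.08  0.39 -0.01] w 0.011549200289549442
127 [[-0.0051, -0.0242, 0.1154], [0.0014, -0.0005, 0.1197], [0.0073, 0.0239, 0.1231]]
grip pts 12844
```

Call:
drive_tool(
  linear=[
    [-0.006,0,0],
    [-0.006,0,0],
    [-0.006,0,0.0017],
    [-0.006,0,0.0017],
  ],
  twist=[
    [0,0,0],
    [0,0,0],
    [0,0,0],
    [0,0,0],
  ],
  fingers=[0.005,0.005,0.005,0.005],
)

```text
time_s: 16.78
ee_pos: [0.5618, 0.0754, 0.1188]
tool_rot: [[-0.888, 0.199, 0.414], [0.181, 0.98, -0.084], [-0.423, 0.0, -0.906]]
wrist_force: [0.5, -1.0, 0.8]
gripper_width: 0.012
finger_force: 24.8
```

Call:
drive_tool(
  linear=[
    [0,0,0],
    [0,0,0],
    [0,0,0],
    [0,0,-0.01],
    [0,0,-0.03],
  ],
  twist=[
    [0,0,0],
    [0,0,0],
    [0,0,0],
    [0,0,0],
    [0,0,0],
  ],
  fingers=[0.035,0.035,0.035,0.035,0.035],
)

```text
time_s: 17.2
ee_pos: [0.547, 0.0778, 0.143]
tool_rot: [[-0.891, 0.2, 0.408], [0.181, 0.98, -0.085], [-0.417, -0.002, -0.909]]
wrist_force: [-0.2, -0.2, -0.5]
gripper_width: 0.035
finger_force: 0.0
```

Call:
drive_tool(
  linear=[
    [0.015,0,-0.036],
    [0.03,0,-0.072],
    [0.04,0,-0.1],
    [0.04,0,-0.1],
    [0.04,0,-0.1],
  ],
  twist=[
    [0,0,0],
    [0,0,0],
    [0,0,0],
    [0,0,0],
    [0,0,0],
  ],
  fingers=[0.035,0.035,0.0,0.0,0.0],
)

```text
time_s: 17.62
ee_pos: [0.4722, 0.0941, 0.222]
tool_rot: [[-0.886, 0.198, 0.418], [0.18, 0.98, -0.083], [-0.426, 0.002, -0.904]]
wrist_force: [-0.0, -0.4, -0.8]
gripper_width: 0.001
finger_force: 0.0
```

```bash
python3 bar.py; python3 -c "
from h import *
go(F+n*.15-X*.004); go(F+n*(.120+.021)-X*.004)"
```

```text
t 17.6167 grip x,y,z -0.1054 -0.0004 0.1617 force X,Y,n [-0.3 -0.4 -0.8] tau [ 0.06  0.23 -0.02] w 0.001015503277878181
123 [[-0.0047, -0.0239, 0.1164], [0.0015, 0.0, 0.1201], [0.0075, 0.0236, 0.1235]]
grip pts 654
[[-0.0898, -0.0071, 0.0178], [-0.0859, -0.0014, 0.0469], [-0.076, 0.0041, 0.0507]]
top [[-0.089, -0.0068, 0.0455], [-0.0826, -0.0017, 0.049], [-0.0757, 0.0041, 0.0508]]
yaw of grip rel chute deg 0.0311649813928246
px [[255. 308.]
 [290. 326.]]
lin [0.0044 0.0011 0.1307] twist [-0.02 -0.12  0.02] from [0.4716 0.0935 0.2184] to [0.5218 0.0844 0.0981]
lin [-0.1034  0.0011  0.0155] twist [-0.02 -0.12  0.02] from [0.4716 0.0935 0.2184] to [0.5701 0.0746 0.2479]
lin [-0.1034  0.0011  0.0245] twist [-0.02 -0.12  0.02] from [0.4716 0.0935 0.2184] to [0.5739 0.0739 0.2398]
```

Call:
drive_tool(
  linear=[
    [-0.04,0,-0.005],
    [-0.08,0.001,-0.005],
    [-0.103,0.001,0.008],
    [-0.103,0.001,0.013],
    [-0.103,0.001,0.013],
  ],
  twist=[
    [0,0,0],
    [0,0,0],
    [0,0,0],
    [0,0,0],
    [0,0,0],
  ],
  fingers=[0,0,0,0,0],
)

```text
time_s: 18.13
ee_pos: [0.5691, 0.074, 0.2467]
tool_rot: [[-0.891, 0.201, 0.406], [0.182, 0.98, -0.085], [-0.415, -0.002, -0.91]]
wrist_force: [0.1, -0.9, -0.6]
gripper_width: -0.0
finger_force: 0.0
```

```bash
python3 -c "
from h import *
st(); go(F+n*(.120+.019)-X*.004); go(F+n*(.110+.019)-X*.004)"
```

```text
t 18.1333 grip x,y,z -0.0054 -0.0008 0.1423 force X,Y,n [-0.  -0.9 -0.7] tau [0.07 0.2  0.01] w -9.460157120186813e-07
lin [-0.0014  0.0008  0.0103] twist [-0.13 -0.47 -0.04] from [0.5691 0.074  0.2467] to [0.5747 0.0737 0.238 ]
lin [-0.0015  0.0009  0.0203] twist [-0.13 -0.47 -0.04] from [0.5691 0.074  0.2467] to [0.5788 0.0728 0.2289]
```

Call:
drive_tool(
  linear=[
    [0,0.0008,0.007],
    [0,0.0008,0.01],
    [0,0.0008,0.012],
    [0,0.0008,0.014],
    [0,0.0008,0.016],
  ],
  twist=[
    [0,-0.4,0],
    [0,-0.4,0],
    [0,-0.4,0],
    [0,-0.4,0],
    [0,-0.4,0],
  ],
  fingers=[0,0,0,0,0],
)

```text
time_s: 18.55
ee_pos: [0.5751, 0.0746, 0.2359]
tool_rot: [[-0.886, 0.199, 0.418], [0.18, 0.98, -0.085], [-0.427, -0.0, -0.904]]
wrist_force: [-2.2, -0.1, 1.2]
gripper_width: -0.0003
finger_force: 1.5
```

Call:
drive_tool(
  linear=[
    [0,0,0.001],
    [0,0,0.002],
    [0,0,0.003],
    [0,0,0.003],
  ],
  twist=[
    [0,0,0],
    [0,0,0],
    [0,0,0],
    [0,0,0],
  ],
  fingers=[0,0,0,0],
)

```text
time_s: 18.88
ee_pos: [0.577, 0.0742, 0.2335]
tool_rot: [[-0.886, 0.199, 0.419], [0.18, 0.98, -0.085], [-0.428, 0.0, -0.904]]
wrist_force: [-2.2, 1.4, 0.2]
gripper_width: 0.0
finger_force: 0.9
```

```bash
python3 -c "
from h import *
st(); go(F+n*(.110+.019)-X*.004)"
```

```text
t 18.8833 grip x,y,z -0.0039 0.001 0.1271 force X,Y,n [-2.2  0.9  1.2] tau [0.15 0.45 0.04] w 4.131397981687339e-05
lin [ 0.0001 -0.001   0.0051] twist [0.01 0.34 0.01] from [0.577  0.0742 0.2335] to [0.5788 0.0728 0.2289]
```

Contact has begun, with about 5 mm left to go. I'll keep pressing in small steps.

Call:
drive_tool(
  linear=[
    [0,0,0.001],
    [0,0,0.002],
    [0,0,0.003],
    [0,0,0.004],
    [0,0,0.004],
  ],
  twist=[
    [0,0.2,0],
    [0,0.2,0],
    [0,0.2,0],
    [0,0.2,0],
    [0,0.2,0],
  ],
  fingers=[0,0,0,0,0],
)

```text
time_s: 19.3
ee_pos: [0.5789, 0.0738, 0.2297]
tool_rot: [[-0.887, 0.199, 0.416], [0.18, 0.98, -0.085], [-0.425, 0.0, -0.905]]
wrist_force: [-0.5, 0.7, 0.7]
gripper_width: 0.0001
finger_force: 0.4
```

```bash
python3 -c "
from h import *
st(); go(F+n*(.110+.019)-X*.004)"
```

```text
t 19.3 grip x,y,z -0.0037 0.0009 0.1228 force X,Y,n [-0.3  0.6  0.9] tau [0.16 0.28 0.04] w 0.0001354211527113909
lin [ 0.0002 -0.0009  0.0008] twist [0.01 0.15 0.01] from [0.5789 0.0738 0.2297] to [0.5788 0.0728 0.2289]
```

Call:
drive_tool(
  linear=[
    [0,0,0.0007],
    [0,0,0.0014],
    [0,0,0.002],
    [0,0,0.002],
  ],
  twist=[
    [0,0,0],
    [0,0,0],
    [0,0,0],
    [0,0,0],
  ],
  fingers=[0,0,0,0],
)

```text
time_s: 19.63
ee_pos: [0.5794, 0.0737, 0.2289]
tool_rot: [[-0.887, 0.199, 0.416], [0.18, 0.98, -0.085], [-0.424, -0.0, -0.905]]
wrist_force: [-7.1, 2.2, 5.6]
gripper_width: -0.0
finger_force: 4.4
```

```bash
python3 bar.py | head -2
```

```text
t 19.6333 grip x,y,z -0.0036 0.001 0.1218 force X,Y,n [-4.3  0.7  8.2] tau [0.28 0.79 0.09] w -8.4561708466259e-06
35 [[0.0022, -0.0271, 0.1049], [0.0065, -0.0162, 0.1096], [0.009, -0.0023, 0.1131]]
```

Call:
drive_tool(
  linear=[
    [0,0,0.0008],
    [0,0,0.0008],
    [0,0,0.0008],
    [0,0,0.0008],
    [0,0,0.0008],
  ],
  twist=[
    [0,0,0],
    [0,0,0],
    [0,0,0],
    [0,0,0],
    [0,0,0],
  ],
  fingers=[0,0,0,0,0],
)

```text
time_s: 20.15
ee_pos: [0.5795, 0.0737, 0.2289]
tool_rot: [[-0.887, 0.199, 0.416], [0.18, 0.98, -0.085], [-0.424, -0.0, -0.906]]
wrist_force: [-11.0, 1.8, 9.5]
gripper_width: -0.0003
finger_force: 7.0
```

```bash
python3 bar.py | head -2
```

```text
t 20.15 grip x,y,z -0.0036 0.001 0.1218 force X,Y,n [-6.1 -0.4 13.4] tau [0.25 1.27 0.02] w -0.0003414756265531955
34 [[0.002, -0.0268, 0.1047], [0.006, -0.0164, 0.1088], [0.0085, -0.0022, 0.1119]]
```

The gate is firmly nipped: 13 N, with the bar at 104+6 mm. I'll lift off and regrip the blade.

Call:
drive_tool(
  linear=[
    [0,0,-0.01],
    [0,0,-0.04],
    [0.03,0,-0.04],
    [0.06,0,-0.04],
    [0.06,0,-0.04],
  ],
  twist=[
    [0,0,0],
    [0,0,0],
    [0,0,0],
    [0,0,0],
    [0,0,0],
  ],
  fingers=[0,0,0.03,0.035,0.035],
)

```text
time_s: 20.67
ee_pos: [0.5052, 0.088, 0.233]
tool_rot: [[-0.891, 0.199, 0.409], [0.179, 0.98, -0.085], [-0.418, -0.002, -0.908]]
wrist_force: [-0.4, -0.1, -0.7]
gripper_width: 0.0344
finger_force: 0.0
```

```bash
python3 bar.py|head -6; python3 -c "
from h import *
go(tcp(-.067,.028,-.001))"
```

```text
t 20.6667 grip x,y,z -0.0705 0.0002 0.1575 force X,Y,n [-0.6 -0.1 -0.5] tau [-0.03  0.21  0.05] w 0.03440177774401056
121 [[-0.005, -0.0244, 0.1056], [0.0013, 0.0002, 0.1094], [0.0071, 0.0234, 0.113]]
grip pts 1366
[[-0.0895, -0.0074, 0.0229], [-0.0727, -0.0012, 0.049], [-0.0516, 0.0043, 0.0509]]
top [[-0.0881, -0.0069, 0.0455], [-0.0704, -0.0018, 0.0493], [-0.0514, 0.0038, 0.051]]
yaw of grip rel chute deg -0.20505828409085566
lin [ 0.0023 -0.0015  0.1315] twist [-0.03  0.12  0.06] from [0.5092 0.0876 0.2371] to [0.5616 0.0753 0.1171]
```

Call:
drive_tool(
  linear=[
    [0.001,-0.0015,0.035],
    [0.001,-0.0015,0.07],
    [0.001,-0.0015,0.1],
    [0.001,-0.0015,0.118],
    [0.001,-0.0015,0.124],
  ],
  twist=[
    [0,0.1,0],
    [0,0.1,0],
    [0,0.1,0],
    [0,0.1,0],
    [0,0.1,0],
  ],
  fingers=[0.035,0.035,0.035,0.035,0.035],
)

```text
time_s: 21.18
ee_pos: [0.5606, 0.075, 0.1222]
tool_rot: [[-0.89, 0.2, 0.41], [0.181, 0.98, -0.085], [-0.419, -0.002, -0.908]]
wrist_force: [-0.9, -0.3, -0.5]
gripper_width: 0.0348
finger_force: 0.0
```

Call:
drive_tool(
  linear=[
    [0,0,0.003],
    [0,0,0.005],
    [0,0,0.005],
    [0,0,0.005],
  ],
  twist=[
    [0,0,0],
    [0,0,0],
    [0,0,0],
    [0,0,0],
  ],
  fingers=[0.035,0.035,0.035,0.035],
)

```text
time_s: 21.52
ee_pos: [0.5634, 0.0756, 0.1227]
tool_rot: [[-0.887, 0.199, 0.417], [0.18, 0.98, -0.084], [-0.426, 0.0, -0.905]]
wrist_force: [0.6, 0.7, -0.5]
gripper_width: 0.0349
finger_force: 0.0
```

```bash
python3 -c "
from h import *
st(); go(tcp(-.066,.028,-.001))"
```

```text
t 21.5167 grip x,y,z -0.0631 -0.0004 0.0324 force X,Y,n [ 0.2  0.8 -0.6] tau [ 0.03  0.15 -0.01] w 0.03488861113668345
lin [ 0.0029 -0.0006  0.0044] twist [ 0.03  0.19 -0.  ] from [0.5634 0.0756 0.1227] to [0.5625 0.0751 0.1175]
```

Call:
drive_tool(
  linear=[
    [0.002,-0.0005,0.002],
    [0.002,-0.0005,0.002],
    [0.002,-0.0005,0.002],
    [0.002,-0.0005,0.002],
    [0.002,-0.0005,0.002],
  ],
  twist=[
    [0,0.2,0],
    [0,0.2,0],
    [0,0.2,0],
    [0,0.2,0],
    [0,0.2,0],
  ],
  fingers=[0.035,0.005,0.005,0.005,0.005],
  newtons=40,
)

```text
time_s: 21.93
ee_pos: [0.5613, 0.0753, 0.1188]
tool_rot: [[-0.889, 0.2, 0.411], [0.181, 0.98, -0.084], [-0.42, 0.0, -0.908]]
wrist_force: [-6.0, -1.0, 5.4]
gripper_width: 0.0114
finger_force: 39.7
```

```bash
python3 bar.py|head -2
```

```text
t 21.9333 grip x,y,z -0.0666 -0.001 0.0297 force X,Y,n [-2.8 -2.2  7.3] tau [ 0.27  0.54 -0.06] w 0.01135906746058795
119 [[-0.005, -0.0245, 0.1049], [0.0017, -0.0001, 0.1098], [0.0073, 0.023, 0.1137]]
```

Call:
drive_tool(
  linear=[
    [0.004,0,0],
    [0.009,0,0],
    [0.014,0,0],
    [0.019,0,0],
    [0.024,0,0],
  ],
  twist=[
    [0,0,0],
    [0,0,0],
    [0,0,0],
    [0,0,0],
    [0,0,0],
  ],
  fingers=[0.005,0.005,0.005,0.005,0.005],
)

```text
time_s: 22.45
ee_pos: [0.5413, 0.0794, 0.1094]
tool_rot: [[-0.888, 0.199, 0.415], [0.181, 0.98, -0.084], [-0.424, 0.001, -0.906]]
wrist_force: [3.9, -0.8, 0.8]
gripper_width: 0.0115
finger_force: 39.8
```

```bash
python3 bar.py|head -2
```

```text
t 22.45 grip x,y,z -0.089 -0.001 0.0298 force X,Y,n [ 4.  0. -1.] tau [ 0.08 -0.2   0.05] w 0.011530311004250289
121 [[-0.0051, -0.0242, 0.1058], [0.0013, -0.0004, 0.1089], [0.0071, 0.0238, 0.1133]]
```

Call:
drive_tool(
  linear=[
    [0.005,0,0.0003],
    [0.01,0,0.0003],
    [0.015,0,0.0003],
    [0.022,0,0.0003],
    [0.03,0,0],
  ],
  twist=[
    [0,0,0],
    [0,0,0],
    [0,0,0],
    [0,0,0],
    [0,0,0],
  ],
  fingers=[0.005,0.005,0.005,0.005,0.005],
)

```text
time_s: 22.97
ee_pos: [0.5137, 0.0851, 0.0962]
tool_rot: [[-0.889, 0.199, 0.413], [0.181, 0.98, -0.084], [-0.422, 0.0, -0.907]]
wrist_force: [0.0, -0.9, 3.2]
gripper_width: 0.0113
finger_force: 40.3
```

```bash
python3 bar.py|head -2; python3 leaf.py | grep leaf
```

```text
t 22.9667 grip x,y,z -0.1202 -0.001 0.0297 force X,Y,n [ 1.6 -0.8  2.8] tau [ 0.02 -0.25  0.02] w 0.011339428151825452
122 [[-0.0047, -0.0246, 0.1062], [0.0015, -0.0001, 0.1095], [0.0076, 0.0242, 0.1134]]
top leaf 128 dz/dx deg -1.05 dz/dy -0.48 z at grip 0.0082 x -0.089 -0.032
side leaf 180 dz/dx deg -0.17 dz/dy 0.44 z at grip 0.0062 x -0.089 -0.032
```

Call:
drive_tool(
  linear=[
    [0.01,0,-0.02],
    [0.03,0,-0.055],
    [0.045,0,-0.09],
    [0.06,0,-0.12],
    [0.06,0,-0.14],
  ],
  twist=[
    [0,0,0],
    [0,0,0],
    [0,0,0],
    [0,0,0],
    [0,0,0],
  ],
  fingers=[0.005,0.005,0.005,0.005,0.005],
  newtons=50,
)

```text
time_s: 23.58
ee_pos: [0.3983, 0.108, 0.195]
tool_rot: [[-0.892, 0.198, 0.406], [0.18, 0.98, -0.083], [-0.415, -0.001, -0.91]]
wrist_force: [0.4, -0.7, -3.1]
gripper_width: 0.0113
finger_force: 49.3
```

```bash
python3 -c "
from h import *
st(); a=np.radians(-4.8); Rt=np.c_[[-np.cos(a),-np.sin(a),0],[-np.sin(a),np.cos(a),0],[0,0,-1]]
go(np.array([.4149,-.3448,.20]),Rt)"
```

```text
t 23.5833 grip x,y,z -0.1851 -0.0016 0.169 force X,Y,n [-0.8 -0.6 -3.1] tau [0.08 0.41 0.05] w 0.01133460391326198
lin [-0.0984 -0.4405  0.04  ] twist [-1.5  24.47 -6.52] from [0.3983 0.108  0.195 ] to [ 0.4149 -0.3448  0.2   ]
```

Call:
drive_tool(
  linear=[
    [0,-0.01,-0.01],
    [-0.01,-0.04,-0.01],
    [-0.02,-0.07,0],
    [-0.03,-0.1,0],
    [-0.04,-0.13,0.01],
  ],
  twist=[
    [-0.3,5.5,-1.5],
    [-0.6,11,-3],
    [-1,16.5,-4.5],
    [-1.4,22,-6],
    [-1.5,24.5,-6.5],
  ],
  fingers=[0.005,0.005,0.005,0.005,0.005],
)

```text
time_s: 24.0
ee_pos: [0.4156, -0.0294, 0.2047]
tool_rot: [[-0.996, 0.084, 0.0], [0.084, 0.996, 0.002], [0.0, 0.002, -1.0]]
wrist_force: [1.1, -0.5, -1.7]
gripper_width: 0.0114
finger_force: 49.5
```

```bash
cat > tr.py <<'E'
from h import *
a=np.radians(-4.8); Rt=np.c_[[-np.cos(a),-np.sin(a),0],[-np.sin(a),np.cos(a),0],[0,0,-1]]
s=r.observe(); print(s['time_s'],s['wrist_force'].round(1)); go(np.array([.4149,-.3448,.20]),Rt)
E
python3 tr.py
```

```text
24.0 [ 1.1 -0.5 -1.7]
lin [-0.0258 -0.3144  0.004 ] twist [ 0.13 -0.01 -0.03] from [ 0.4156 -0.0294  0.2047] to [ 0.4149 -0.3448  0.2   ]
```

Call:
drive_tool(
  linear=[
    [-0.006,-0.04,0],
    [-0.01,-0.08,0],
    [-0.013,-0.12,0],
    [-0.013,-0.157,0],
    [-0.013,-0.157,0],
  ],
  twist=[
    [0,0,0],
    [0,0,0],
    [0,0,0],
    [0,0,0],
    [0,0,0],
  ],
  fingers=[0.005,0.005,0.005,0.005,0.005],
)

```text
time_s: 24.42
ee_pos: [0.4134, -0.1897, 0.2028]
tool_rot: [[-0.996, 0.092, 0.0], [0.092, 0.996, 0.0], [-0.0, 0.0, -1.0]]
wrist_force: [0.1, -0.4, -1.9]
gripper_width: 0.0113
finger_force: 49.9
```

Call:
drive_tool(
  linear=[
    [-0.006,-0.04,0],
    [-0.01,-0.08,0],
    [-0.013,-0.12,0],
    [-0.013,-0.157,0],
    [-0.013,-0.157,0],
  ],
  twist=[
    [0,0,0],
    [0,0,0],
    [0,0,0],
    [0,0,0],
    [0,0,0],
  ],
  fingers=[0.005,0.005,0.005,0.005,0.005],
)

```text
time_s: 24.83
ee_pos: [0.4135, -0.3466, 0.2028]
tool_rot: [[-0.996, 0.09, 0.001], [0.09, 0.996, 0.001], [-0.001, 0.001, -1.0]]
wrist_force: [-1.0, 0.3, -1.1]
gripper_width: 0.0113
finger_force: 50.5
```

```bash
python3 tr.py; python3 -c "
from h import *
e=r.observe()['ee_pos']
for nm in('top','side'):
    c=cal(nm); im,D=r.grab_frame(nm); P=cloud(c,D)-e
    a=np.radians(-4.8); x=P[...,0]*np.cos(a)+P[...,1]*np.sin(a); y=-P[...,0]*np.sin(a)+P[...,1]*np.cos(a)
    m=(abs(y)<.014)&(x>.032)&(x<.085)&(P[...,2]<-.01)&(P[...,2]>-.06)
    if m.sum()<20: print(nm,m.sum()); continue
    k=np.polyfit(x[m],P[...,2][m],1); print(nm,m.sum(),'pitch deg',np.degrees(k[0]),'z at grip',k[1])"
```

```text
24.8333 [-1.   0.3 -1.1]
lin [-0.0013  0.002   0.0028] twist [ 0.06  0.07 -0.34] from [ 0.4135 -0.3466  0.2028] to [ 0.4149 -0.3448  0.2   ]
top 44 pitch deg 5.76791386388186 z at grip -0.03784060688035923
side 79 pitch deg 1.493678009024671 z at grip -0.033411124214964026
```

Call:
drive_tool(
  linear=[
    [0,0,0.04],
    [0,0,0.08],
    [0,0,0.12],
    [0,0,0.15],
    [0,0,0.15],
  ],
  twist=[
    [0,1.5,0],
    [0,1.5,0],
    [0,1.5,0],
    [0,1.5,0],
    [0,1.5,0],
  ],
  fingers=[0.005,0.005,0.005,0.005,0.005],
)

```text
time_s: 25.35
ee_pos: [0.4114, -0.3358, 0.0462]
tool_rot: [[-0.996, 0.083, -0.033], [0.083, 0.996, 0.016], [0.034, 0.013, -0.999]]
wrist_force: [-1.9, 1.7, -4.3]
gripper_width: 0.0113
finger_force: 50.3
```

Call:
drive_tool(
  linear=[
    [0,0,0.003],
    [0,0,0.006],
    [0,0,0.009],
    [0,0,0.01],
  ],
  twist=[
    [0,0,0],
    [0,0,0],
    [0,0,0],
    [0,0,0],
  ],
  fingers=[0.005,0.005,0.005,0.005],
)

```text
time_s: 25.68
ee_pos: [0.4171, -0.3439, 0.0472]
tool_rot: [[-0.996, 0.085, -0.018], [0.085, 0.996, -0.0], [0.018, -0.002, -1.0]]
wrist_force: [-0.3, -0.0, -2.6]
gripper_width: 0.0112
finger_force: 50.4
```

Call:
drive_tool(
  linear=[
    [0,0,0.002],
    [0,0,0.004],
    [0,0,0.006],
    [0,0,0.006],
  ],
  twist=[
    [0,0,0],
    [0,0,0],
    [0,0,0],
    [0,0,0],
  ],
  fingers=[0.005,0.005,0.005,0.005],
)

```text
time_s: 26.02
ee_pos: [0.4159, -0.3435, 0.0398]
tool_rot: [[-0.996, 0.085, -0.021], [0.085, 0.996, 0.002], [0.021, -0.0, -1.0]]
wrist_force: [-3.2, 0.9, 3.7]
gripper_width: 0.0109
finger_force: 51.5
```

Contact. I'll release, lift and check.

Call:
drive_tool(
  linear=[
    [0,0,0],
    [0,0,0],
    [0,0,0],
    [0,0,-0.01],
    [0,0,-0.03],
  ],
  twist=[
    [0,0,0],
    [0,0,0],
    [0,0,0],
    [0,0,0],
    [0,0,0],
  ],
  fingers=[0.03,0.04,0.04,0.04,0.04],
)

```text
time_s: 26.43
ee_pos: [0.4149, -0.3414, 0.067]
tool_rot: [[-0.996, 0.085, -0.025], [0.085, 0.996, 0.007], [0.025, 0.005, -1.0]]
wrist_force: [-0.6, 0.2, 0.3]
gripper_width: 0.0401
finger_force: 0.0
```

Call:
drive_tool(
  linear=[
    [0,0,-0.04],
    [0,0,-0.08],
    [0,0,-0.12],
    [0,0,-0.15],
    [0,0,-0.15],
  ],
  twist=[
    [0,0,0],
    [0,0,0],
    [0,0,0],
    [0,0,0],
    [0,0,0],
  ],
  fingers=[0.04,0.04,0.04,0.04,0.04],
)

```text
time_s: 26.85
ee_pos: [0.4225, -0.3463, 0.229]
tool_rot: [[-0.996, 0.085, -0.01], [0.085, 0.996, -0.009], [0.009, -0.01, -1.0]]
wrist_force: [1.3, -0.3, 0.6]
gripper_width: 0.0403
finger_force: 0.0
```

```bash
python3 bar.py|head -2; python3 -c "
from h import *
c=cal('wrist'); im,D=r.grab_frame('wrist'); save('w5.png',im); P=cloud(c,D)
m=(im.max(2)<110)&(P[...,2]>.04)&(P[...,2]<.07)&(abs(P[...,0]-.414)<.05)&(abs(P[...,1]+.345)<.03); print('grip',m.sum(),np.percentile(P[m],[3,50,97],axis=0).round(4).tolist())
l=(im.min(2)>120)&(P[...,2]>.004)&(P[...,2]<.02)&(abs(P[...,1]+.35)<.022)&(P[...,0]>.445)&(P[...,0]<.50); q=P[l]; print('leaf',len(q),np.median(q,0),np.degrees(np.polyfit(q[:,0],q[:,2],1)[0]))
print(r.observe()['wrist_force'])"
```

```text
t 26.85 grip x,y,z -0.07 -0.442 0.1522 force X,Y,n [ 1.5  0.  -0. ] tau [-0.   -0.    0.03] w 0.040275091195534615
117 [[-0.0051, -0.023, 0.1067], [0.0014, -0.0003, 0.1098], [0.0069, 0.0237, 0.1132]]
grip 998 [[0.3939, -0.3495, 0.0476], [0.4154, -0.3434, 0.0518], [0.4385, -0.3374, 0.0537]]
leaf 2180 [ 0.47317814 -0.34879721  0.00880059] 0.037436914963451244
[ 0.28532817 -0.10618338  0.58420552]
```

View pics/w5.png

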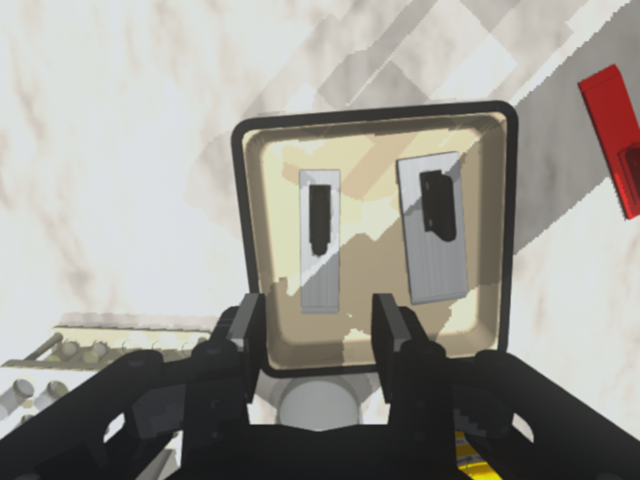

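The wrist view shows the thin blade flat in the tray at (320,240) with its grip upward. The thick blade at (432,228) is undisturbed, and the gate bar reads about 6 mm above its shut height. I'll hand in.

```bash
python3 -c "
from rig import r
print(r.close_job())"
```

```text
the job is handed in; nothing more can be done
None
```

The job is handed in (no verdict was returned): the gate is set on the thin blade at about 6 mm by camera, and the blade lies flat in the tray, grip up; on the first try the blade hit the gate and dragged it shut, so I lifted it back to about 16 mm by its bar before inserting again.

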